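# Build one tier on a kiln loading tray

## Robot

A 6-joint arm with a two-finger parallel gripper is mounted at the origin on the work surface. World frame = base frame: x ahead of the robot, y to its left, z up, the work surface at z = 0. Lengths are in m, angles in degrees, forces in N, time in s.
With the tool pointing down it reaches from about 0.325 to 0.9 m from the base axis. Payload 6.1 kg.
Tool frame: the origin (TCP) lies on the centre line of the jaws, within the pads' length; the fingertips stand 11 mm ahead of it and the grasp point (between the pads) lies 8 mm behind it (ctrl.tips_ahead is the z of the fingertips in the tool frame, in m); z points along the fingers, x is the direction in which the jaws open and shut, and the axes are right-handed (so a half turn about z gives the same grasp; the last joint's range is limited). The gripper opens to 87 mm and grips with 3 to 60 N. Pads are 19 mm wide; open, the fingers measure 117 mm over their backs; the gripper's body (75 mm by 190 mm) begins 51 mm behind the grasp point.
Start: joints at [56.488, 12.628, 87.462, -0, 79.91, -7.225], TCP at [0.277, 0.56, 0.234] pointing down, gripper open.
Joint ranges: [-170.65, 170.65], [-52.31, 119.04], [5.05, 147.46], [-71.25, 251.25], [11.57, 151.72], [-153.62, 153.62]. Speed limits (degrees/s): [147.25, 147.25, 172.46, 180, 180, 180].

## Interface

Orientations are given as a 3x3 rotation matrix whose columns are the frame's x, y, z axes.
In Python, from bench import read_state, optics, ctrl, regions_of gives the robot as it stands.
- The arm moves only by the tool send_rows, never from a script. Its argument "targets" is a list of rows, each an object with "jaw": the opening, from 0 (shut) to 1 (fully open); "xyz": the shift along the world's x, y, z in mm, a list of three; "angular": the turn, a rotation vector about the world's x, y, z in degrees, a list of three. In form: [{"jaw": jaw, "xyz": [x, y, z], "angular": [ax, ay, az]}, ...]. A call has 1 to 8 rows; each row shifts and turns the pose as measured when the row begins; what a row does not reach is not made up. A row lasts 1/10 s, in which the tool goes at most 50 mm and 8.59 degrees, less where a joint would pass 70% of its speed; a pose out of reach is approached as far as the arm can. A call is refused whole if a number of a shift passes 50 or a number of a turn 8.59, either way. A call with a gripper value outside its range is refused whole. The fingers move at their own pace and stop on an object; the grip force is fixed at half the most. Time passes only in rows, so rows that do not move let the fingers close. It gives the time, the measured TCP pose, the force and the opening at its end, in the units of the state.
- read_state(): the state, without advancing time (a new reading comes with each control period).
- optics.grab_frame(name): name is "side" or "top"; returns (picture, depth): 420x560x3 uint8, red, green, blue; 420x560 float32, m along the optical axis (not along the pixel's ray), 0 where there is no reading.
- optics.camera_params(name): a dict with "fx", "fy", "cx", "cy" (pixels), "k1" (the pictures are not rectified: a ray, as slopes to the right and down, at radius r is drawn at 1 + k1 r^2 times it, then the intrinsics apply), "pose" (4x4, takes a point from camera to world coordinates). Camera axes: x right, y up, looking along -z (the intrinsics and any distortion apply to the point x, -y, -z); pixel columns grow to the right and rows downward; lengths in m; the calibration is good to about 2 mm. A picture is of the moment at which its call begins. camera_params takes no time and is no camera call.
- ctrl.hand_in(): hands the job in, once; it reports no verdict.
Trained networks look in the newest picture that a camera, given by its name, has taken for a name from the list of things; names that differ only in an ending like _2 or _b are one class to them, and where a whole thing is asked for, a point or a joint stands for the part that bears it (a point fixed in the world has none). Each returns a list of dicts, best first, with "score" (0 to 1); they miss things now and then, are a little off and sometimes report something else, mostly with a low value. They report only what shows in the picture. A call takes as long as a camera call.
- regions_of(target, camera): "region" (420x560 bool, what is visible of it) and "xy" ([column, row] in pixels, amid what is visible of it).
The state is a dict: "t": time; "joint_pos": joint angles; "qd": joint speeds; "effort": joint torques, N m; "ee_pos": TCP position; "ee_rot": TCP orientation; "contact_force": force on the tool from outside, world axes, zero at the start; "torque": the same for the moment, N m; "gripper_width": opening from 0.0 (shut) to 1.0 (fully open).
Only numpy, scipy, OpenCV 4.12 (cv2) and the standard library are available. Lean on these libraries where they do the work, as an engineer would, in place of code of your own. Each camera call takes 0.05 s, during which the arm holds its last target. There are 200 camera calls.

## Task

Load the tray for the test kiln: stand the two tall props upright on the two bare brown patches of the white tray (either prop on either patch) and the small blue bowl midway between them, then lay the long narrow kiln shelf lengthwise across the two props, centred over the tray, and last stand the pineapple, crown up, on the middle of that shelf. Lower every piece gently instead of letting it drop, and leave the short red prop, the jar and the sprayer where they are.

Things in the scene. Friction and masses are not known exactly. Their poses are not given: they have to be found in the camera images.
- tray: Kiln loading tray, fixed: white-washed slab in a dark steel carrier, 110 (x) x 280 (y) x 20 mm high, long along y, a 15 mm high lifting loop reaching 21 mm beyond each end. Origin at the centre of its underside; flat top 20 mm above. Two bare brown patches, 44 mm square, centred on the top at y = +90 and -90 mm, x = 0. Lies near or far from the robot, turned up to 0.2 rad.
- prop_square: Tall kiln prop, buff-yellow square post 34 x 34 x 80 mm high, standing upright, 0.17 kg; origin at the centre of its underside, x and y axes normal to its sides.
- prop_round: Tall kiln prop, cream-white round tube 36 mm in diameter with a 16 mm bore, 80 mm high, standing upright, 0.15 kg; origin at the centre of its underside.
- bowl: Small blue bowl, upright, outer diameter 58 mm from 24 mm height to the rim, narrowing to 42 mm at the foot, 45 mm high, wall 4 mm, 0.09 kg; origin at the centre of its underside.
- shelf_bat: Narrow kiln shelf: a flat sandy-beige plate 56 (x) x 240 (y) x 12 mm thick, lying flat on the bench, long along its y axis, 0.33 kg; origin at the centre of its underside. Lies roughly parallel to the tray, each turned up to 0.2 rad. Grip it across its 56 mm width at the middle.
- pineapple: Small ceramic pineapple standing upright: ochre barrel 57 mm high, 56 mm in diameter between 20 and 34 mm height, flat foot 38 mm across, with a green crown of leaves up to 42 mm across that reaches 85 mm height; 0.12 kg; origin at the centre of its underside.
- prop_short: Bystander: short brick-red square prop, 34 x 34 x 45 mm high, too low for this tier; origin at the centre of its underside. To be left alone.
- jar: Bystander: small jar with a black cap and paper label, 56 mm in diameter, 62 mm high; origin at the centre of its underside. To be left alone.
- sprayer: Bystander: white pump sprayer with green head, 92 mm in diameter, 228 mm high, its nozzle reaching 60 mm and its hose handle 62 mm from the axis; origin at the centre of its underside. Stands at the left margin of the work, to be left alone.

How it is judged:
By the outcome, as a careful person would: the job done as asked, in the order asked, and still so for the second after the job is handed in, with the robot touching nothing.
It also fails if it takes over 122 s, if anything falls off the work surface, if the arm or the gripper's body presses on something with over 40 N, if the wrist force passes 120 N, or if a joint passes its speed limit or range.

## Working session

There is one attempt and no reset: what is moved stays moved. The work goes in short steps, Python scripts to look and compute and a tool call to move; the robot and the scene stay as the last step left them, time stands still between calls to the robot, and variables do not carry over. Pictures are saved under pics/ and viewed, about 12 in all and at most 16, crops included, and the job is handed in when it is done.

Besides the shell and the picture viewer there is one more tool, called after "Call:" in YAML: its name, and indented under it one key for each argument. send_rows: Moves the arm, as the interface text tells. Its arguments: {"type":"object","properties":{"targets":{"type":"array"}},"required":["targets"]}

```bash
mkdir -p pics; cat > h.py <<'E'
import numpy as np, cv2
from bench import read_state, optics, ctrl, regions_of
def save(name,fn):
    im,d=optics.grab_frame(name); cv2.imwrite('pics/'+fn,im[:,:,::-1]); return im,d
def world(name,d):
    """per-pixel world points (420x560x3), nan where no reading"""
    p=optics.camera_params(name); K=np.array([[p['fx'],0,p['cx']],[0,p['fy'],p['cy']],[0,0,1]])
    v,u=np.mgrid[0:420,0:560].astype(np.float32)
    s=cv2.undistortPoints(np.stack([u,v],-1).reshape(-1,1,2),K,np.array([p['k1'],0,0,0.])).reshape(420,560,2)
    c=np.stack([s[...,0]*d,-s[...,1]*d,-d],-1); T=np.array(p['pose'])
    w=c@T[:3,:3].T+T[:3,3]; w[d<=0]=np.nan; return w
E
python3 - <<'E'
from h import *
names=['tray','prop_square','prop_round','bowl','shelf_bat','pineapple','prop_short','jar','sprayer']
for c in('top','side'):
    im,d=save(c,c+'0.png'); w=world(c,d); np.save(c+'0.npy',w)
    p=optics.camera_params(c); print(c,np.round(np.array(p['pose'])[:3],3).tolist(),p['fx'],p['k1'])
    for n in names:
        for r in regions_of(n,c)[:2]:
            m=r['region']&np.isfinite(w[...,2]); q=w[m]
            if len(q)==0: print(n,'none');continue
            zt=np.percentile(q[:,2],95); t=q[q[:,2]>zt-.006]
            rc=cv2.minAreaRect((t[:,:2]*1000).astype(np.float32))
            print(n,round(r['score'],2),np.round(r['xy']),m.sum(),'ztop',round(float(zt),4),'rect',np.round(rc[0],1),np.round(rc[1],1),round(rc[2],1))
s=read_state();print(s['t'],s['ee_pos'],np.round(s['ee_rot'],3).tolist(),s['gripper_width'],ctrl.tips_ahead)
E
```

```text
top [[0.009, 0.995, -0.103, 0.423], [-1.0, 0.008, -0.01, 0.085], [-0.009, 0.103, 0.995, 1.276]] 487.94968963584 -0.011530080147604822
tray 0.95 [314. 241.] 4951 ztop 0.0244 rect [456.8 -13.4] [109.7 319.1] 10.8
prop_square 0.63 [201. 262.] 244 ztop 0.0833 rect [409.1 278.6] [31.6 34.6] 0.5
prop_square 0.27 [470. 192.] 507 ztop 0.0465 rect [ 585.3 -405.8] [56.5 56.4] 52.8
prop_round 0.58 [189. 212.] 230 ztop 0.0833 rect [531.4 300.9] [33.3 32.9] 45.3
bowl 0.69 [467. 192.] 500 ztop 0.0462 rect [ 584.5 -405. ] [56.5 54.8] 49.8
bowl 0.52 [426. 257.] 520 ztop 0.0655 rect [ 426.1 -295.8] [46.8 46.8] 89.8
shelf_bat 0.69 [309. 166.] 2022 ztop 0.0164 rect [655.9   4.2] [ 56.1 239.2] 6.3
pineapple 0.87 [150. 196.] 395 ztop 0.0821 rect [571.5 405.9] [28.7 31.7] 59.7
prop_short 0.52 [428. 205.] 257 ztop 0.0486 rect [ 545.1 -310. ] [34.2 34.2] 72.2
jar 0.97 [427. 256.] 500 ztop 0.0656 rect [ 426.1 -295.8] [46.8 46.8] 89.8
sprayer 0.77 [ 80. 238.] 1992 ztop 0.2288 rect [455.6 555.6] [36.5 37.9] 48.6
side [[0.705, 0.393, -0.59, -0.121], [-0.709, 0.387, -0.59, -0.578], [-0.003, 0.834, 0.551, 0.66]] 
[... 171 characters left out ...]
.7 275.7] [35.2 36.3] 89.7
prop_round 0.7 [232. 194.] 313 ztop 0.0808 rect [526.7 297. ] [34.9 31.5] 88.1
bowl 0.58 [459. 305.] 723 ztop 0.0465 rect [ 581.9 -406.8] [57.9 54.2] 15.1
shelf_bat 0.68 [338. 225.] 1187 ztop 0.0144 rect [653.1   2.1] [ 59.8 239.3] 4.9
pineapple 0.68 [220. 175.] 307 ztop 0.0801 rect [570.7 403.6] [29.8 25.9] 3.2
prop_short 0.78 [412. 295.] 468 ztop 0.0473 rect [ 542.8 -311.8] [34.6 38.6] 71.8
jar 0.78 [376. 318.] 955 ztop 0.0644 rect [ 422.8 -297.8] [49.6 47.9] 7.3
sprayer 0.9 [161. 154.] 1813 ztop 0.212 rect [452.5 554.7] [38.5 36.8] 56.1
1.0 [0.27680161 0.56035577 0.23357179] [[0.443, 0.897, -0.0], [0.897, -0.443, 0.0], [0.0, -0.0, -1.0]] 0.9987696435366734 0.011
```

View pics/top0.png

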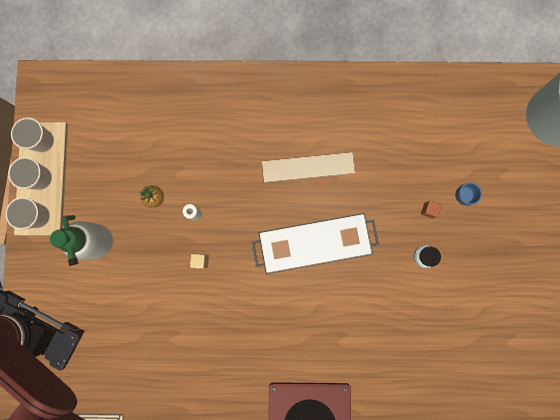

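View pics/side0.png

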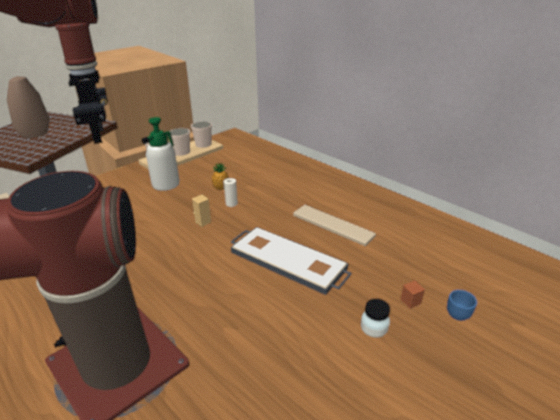

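```bash
python3 - <<'E'
from h import *
# patches, tray slab, shelf, pineapple slices
for c in('top','side'):
    w=np.load(c+'0.npy'); im=cv2.imread(f'pics/{c}0.png'); hsv=cv2.cvtColor(im,cv2.COLOR_BGR2HSV)
    z=w[...,2]; 
    t=(abs(z-.022)<.006)&(abs(w[...,0]-.455)<.09)&(abs(w[...,1]+.015)<.19)
    br=t&(hsv[...,1]>70)&(hsv[...,2]>50); br=cv2.morphologyEx(br.astype(np.uint8),cv2.MORPH_OPEN,np.ones((3,3)))
    n,l,s,ce=cv2.connectedComponentsWithStats(br)
    for i in range(1,n):
        if s[i,4]>60:
            q=w[l==i]; rc=cv2.minAreaRect((q[:,:2]*1000).astype(np.float32)); print(c,'patch',ce[i].round(),s[i,4],(q.mean(0)*1000).round(1),np.round(rc[0],1),np.round(rc[1],1),round(rc[2],1))
    q=w[t&(hsv[...,2]>120)]; rc=cv2.minAreaRect((q[:,:2]*1000).astype(np.float32)); print('slab',np.round(rc[0],1),np.round(rc[1],1),rc[2])
    b=(abs(z)<.008)&(abs(w[...,0]-.55)<.2)&(abs(w[...,1])<.2); print('bench z',np.median(z[b]))
    for lo,hi in((.01,.02),(.02,.036),(.036,.057),(.057,.09)):
        m=(z>lo)&(z<hi)&(np.hypot(w[...,0]-.57,w[...,1]-.405)<.045); q=w[m]
        if m.sum()>5:print('pine',lo,m.sum(),(q.min(0)*1000).round(),(q.max(0)*1000).round())
E
```

```text
top patch [350. 236.] 253 [ 473.2 -102.6   21. ] [ 472.8 -102.2] [42.  42.4] 10.2
top patch [280. 249.] 266 [439.2  74.4  20.7] [439.3  74.3] [42.2 42. ] 10.8
slab [456.8 -13.4] [110.  319.1] 10.743457794189453
bench z 0.0002797864910796255
pine 0.02 39 [546. 380.  21.] [601. 431.  35.]
pine 0.036 212 [548. 379.  36.] [599. 431.  57.]
pine 0.057 143 [553. 386.  57.] [593. 428.  88.]
side patch [258. 242.] 125 [438.2  74.5  20.7] [438.6  75.2] [39.4 40.3] 6.3
side patch [319. 267.] 176 [ 472.3 -102.5   20.8] [ 471.8 -101.9] [39.1 42.2] 13.1
slab [456.3 -12.8] [112.2 276.9] 11.211706161499023
bench z 0.0005343175399802891
pine 0.01 27 [545. 379.  10.] [567. 414.  20.]
pine 0.02 51 [542. 378.  20.] [566. 418.  36.]
pine 0.036 128 [544. 380.  36.] [595. 422.  57.]
pine 0.057 91 [553. 383.  57.] [592. 424.  85.]
```

The top view shows the tray with its patches at (280,249) and (350,236), the shelf at (309,166), square prop (201,262), round prop (189,212), pineapple (150,196), bowl (467,192), short prop (432,209), jar (427,257) and sprayer (85,240). The side view agrees with this. The tray is turned about 10.9° and centred near (456,-14) mm. I'll start with the square prop, which goes on the far patch B.

Call:
send_rows:
  targets:
    - {"jaw":1,"xyz":[16.4,-35.4,-8],"angular":[0,0,-7.96]}
    - {"jaw":1,"xyz":[16.4,-35.4,-8],"angular":[0,0,-7.96]}
    - {"jaw":1,"xyz":[16.4,-35.4,-8],"angular":[0,0,-7.96]}
    - {"jaw":1,"xyz":[16.4,-35.4,-8],"angular":[0,0,-7.96]}
    - {"jaw":1,"xyz":[16.4,-35.4,-8],"angular":[0,0,-7.96]}
    - {"jaw":1,"xyz":[16.4,-35.4,-8],"angular":[0,0,-7.96]}
    - {"jaw":1,"xyz":[16.4,-35.4,-8],"angular":[0,0,-7.96]}
    - {"jaw":1,"xyz":[16.4,-35.4,-8],"angular":[0,0,-7.96]}

```text
t: 1.8
ee_pos: [0.4095, 0.2721, 0.1699]
ee_rot: [[0.999, -0.033, 0.008], [-0.033, -0.999, 0.002], [0.008, -0.002, -1.0]]
contact_force: [0.1, -0.0, 0.0]
gripper_width: 1.001
```

Call:
send_rows:
  targets:
    - {"jaw":1,"xyz":[-1.5,4.9,-10],"angular":[-0.1,0.5,2]}
    - {"jaw":1,"xyz":[0,0,-30],"angular":[0,0,0]}
    - {"jaw":1,"xyz":[0,0,-30],"angular":[0,0,0]}
    - {"jaw":1,"xyz":[0,0,-30],"angular":[0,0,0]}
    - {"jaw":1,"xyz":[0,0,-20],"angular":[0,0,0]}
    - {"jaw":1,"xyz":[0,0,0],"angular":[0,0,0]}

```text
t: 2.4
ee_pos: [0.4105, 0.2744, 0.0469]
ee_rot: [[1.0, -0.001, 0.003], [-0.002, -1.0, 0.002], [0.003, -0.002, -1.0]]
contact_force: [-0.7, -0.7, 0.6]
gripper_width: 1.006
```

Call:
send_rows:
  targets:
    - {"jaw":1,"xyz":[-2.5,2.6,-2],"angular":[-0.1,0.2,0]}
    - {"jaw":1,"xyz":[0,0,0],"angular":[0,0,0]}
    - {"jaw":0.4,"xyz":[0,0,0],"angular":[0,0,0]}
    - {"jaw":0.2,"xyz":[0,0,0],"angular":[0,0,0]}
    - {"jaw":0.2,"xyz":[0,0,0],"angular":[0,0,0]}
    - {"jaw":0.2,"xyz":[0,0,0],"angular":[0,0,0]}
    - {"jaw":0.2,"xyz":[0,0,0],"angular":[0,0,0]}
    - {"jaw":0.2,"xyz":[0,0,0],"angular":[0,0,0]}

```text
t: 3.2
ee_pos: [0.411, 0.2803, 0.0504]
ee_rot: [[1.0, 0.002, 0.007], [0.002, -1.0, 0.004], [0.007, -0.004, -1.0]]
contact_force: [0.3, 0.6, -0.2]
gripper_width: 0.54
```

Call:
send_rows:
  targets:
    - {"jaw":0,"xyz":[0,0,0],"angular":[0,0,0]}
    - {"jaw":0,"xyz":[0,0,0],"angular":[0,0,0]}
    - {"jaw":0,"xyz":[0,0,0],"angular":[0,0,0]}

```text
t: 3.5
ee_pos: [0.4107, 0.2801, 0.0503]
ee_rot: [[1.0, 0.002, 0.006], [0.002, -1.0, 0.004], [0.006, -0.004, -1.0]]
contact_force: [-0.8, -0.2, -0.1]
gripper_width: 0.393
```

Call:
send_rows:
  targets:
    - {"jaw":0,"xyz":[0,0,20],"angular":[-0.2,0.3,0]}
    - {"jaw":0,"xyz":[0,0,30],"angular":[0,0,0]}
    - {"jaw":0,"xyz":[0,0,30],"angular":[0,0,0]}
    - {"jaw":0,"xyz":[0,0,0],"angular":[0,0,0]}

```text
t: 3.9
ee_pos: [0.4081, 0.2787, 0.1299]
ee_rot: [[1.0, 0.002, -0.005], [0.002, -1.0, -0.003], [-0.005, 0.003, -1.0]]
contact_force: [0.7, -0.2, -1.5]
gripper_width: 0.389
```

```bash
cat >> h.py <<'E'
def find(n,c,band=.006,i=0):
    im,d=optics.grab_frame(c); w=world(c,d); r=regions_of(n,c)
    if not r: return None
    m=r[i]['region']&np.isfinite(w[...,2]); q=w[m]*1000
    return q,round(r[i]['score'],2)
E
python3 - <<'E'
from h import *
for i in range(3):
    s=read_state(); print(s['t'],np.round(s['ee_pos'],4),np.round(s['contact_force'],1))
    optics.grab_frame('side')
q,sc=find('prop_square','side'); print(sc,len(q))
for a in range(30,130,10):
    t=q[abs(q[:,2]-a)<5]
    if len(t)>5: print(a,len(t),np.percentile(t,[3,97],axis=0).round(1).tolist())
E
```

```text
3.9 [0.4081 0.2787 0.1299] [ 0.7 -0.2 -1.5]
3.95 [0.4069 0.278  0.1277] [-0.1 -0.3 -1.3]
4.0 [0.4057 0.2775 0.126 ] [-0.5 -0.4 -1.7]
0.73 414
80 43 [[386.2, 256.2, 76.4], [417.4, 285.6, 84.0]]
90 56 [[386.6, 255.9, 85.3], [418.8, 287.0, 94.7]]
100 53 [[386.3, 257.1, 95.2], [419.8, 286.4, 104.7]]
110 45 [[386.0, 256.9, 105.2], [418.4, 271.7, 114.7]]
120 39 [[388.5, 256.1, 115.5], [418.8, 265.9, 124.5]]
```

Call:
send_rows:
  targets:
    - {"jaw":0,"xyz":[4,-20,5],"angular":[0,0,1.2]}
    - {"jaw":0,"xyz":[8,-45,5],"angular":[0,0,1.2]}
    - {"jaw":0,"xyz":[8,-45,0],"angular":[0,0,1.2]}
    - {"jaw":0,"xyz":[8,-45,0],"angular":[0,0,1.2]}
    - {"jaw":0,"xyz":[8,-45,0],"angular":[0,0,1.2]}
    - {"jaw":0,"xyz":[8,-45,0],"angular":[0,0,1.2]}
    - {"jaw":0,"xyz":[8,-45,0],"angular":[0,0,1.2]}
    - {"jaw":0,"xyz":[8,-45,0],"angular":[0,0,1.2]}

```text
t: 4.95
ee_pos: [0.4569, -0.0654, 0.1237]
ee_rot: [[0.982, 0.186, -0.029], [0.185, -0.983, -0.01], [-0.03, 0.005, -1.0]]
contact_force: [0.9, 0.3, -1.4]
gripper_width: 0.389
```

Call:
send_rows:
  targets:
    - {"jaw":0,"xyz":[4,-20,0],"angular":[0,0,1.2]}
    - {"jaw":0,"xyz":[2,-8,0],"angular":[0,0,0]}
    - {"jaw":0,"xyz":[0,0,0],"angular":[0,0,0]}
    - {"jaw":0,"xyz":[0,0,0],"angular":[0,0,0]}

```text
t: 5.35
ee_pos: [0.4605, -0.0983, 0.1193]
ee_rot: [[0.979, 0.199, -0.036], [0.198, -0.98, -0.009], [-0.037, 0.001, -0.999]]
contact_force: [-0.1, 0.2, -2.0]
gripper_width: 0.39
```

Call:
send_rows:
  targets:
    - {"jaw":0,"xyz":[11,0,0],"angular":[0.5,-2.1,-0.5]}
    - {"jaw":0,"xyz":[0,0,0],"angular":[0,0,0]}
    - {"jaw":0,"xyz":[0,0,0],"angular":[0,0,0]}

```text
t: 5.65
ee_pos: [0.4702, -0.0939, 0.1179]
ee_rot: [[0.981, 0.194, -0.002], [0.194, -0.981, 0.003], [-0.002, -0.003, -1.0]]
contact_force: [-0.2, 0.1, -2.3]
gripper_width: 0.391
```

```bash
cat >> h.py <<'E'
def show(n,c,dz=8,lo=20):
    q,sc=find(n,c); print(n,c,sc,len(q))
    for a in np.arange(lo,q[:,2].max(),dz*2):
        t=q[abs(q[:,2]-a)<dz]
        if len(t)>8:
            p=np.percentile(t,[2,98],axis=0); print(' z',round(a),len(t),'mid',p.mean(0)[:2].round(1),'size',np.ptp(p,axis=0)[:2].round(1),'zmin',t[:,2].min().round(1))
def rem(x,y,z,yaw):
    from scipy.spatial.transform import Rotation as R
    s=read_state(); T=R.from_euler('z',yaw,degrees=True).as_matrix()@np.diag([1,-1,-1.]); E=np.array(s['ee_rot'])
    print('t',s['t'],'at',np.round(np.array(s['ee_pos'])*1000,1),'F',np.round(s['contact_force'],1),'w',round(s['gripper_width'],3),'rem',np.round(np.array([x,y,z])-np.array(s['ee_pos'])*1000,1),'rot',np.round(R.from_matrix(T@E.T).as_rotvec(degrees=True),2))
E
python3 - <<'E'
from h import *
show('prop_square','side',8,50)
rem(471.7,-98,110,10.9)
E
```

```text
prop_square side 0.9 332
 z 66 17 mid [ 458.2 -100.3] size [14.3 29.4] zmin 69.4
 z 82 92 mid [462.6 -99.7] size [25.5 31. ] zmin 74.0
 z 98 84 mid [ 467.  -100.1] size [31.1 30.1] zmin 90.1
 z 114 57 mid [ 467.9 -112.6] size [33.1  6.8] zmin 106.1
 z 130 53 mid [ 469.5 -112.4] size [30.3  6.4] zmin 122.0
 z 146 29 mid [ 466.3 -112.2] size [21.   6.8] zmin 138.0
t 5.75 at [470.5 -94.2 118.1] F [-0.3 -0.7 -2.1] w 0.39 rem [ 1.2 -3.8 -8.1] rot [-0.13 -0.09 -0.26]
```

Call:
send_rows:
  targets:
    - {"jaw":0,"xyz":[1.5,-3.5,-10],"angular":[-0.1,-0.1,-0.3]}
    - {"jaw":0,"xyz":[0,0,-10],"angular":[0,0,0]}
    - {"jaw":0,"xyz":[0,0,-10],"angular":[0,0,0]}
    - {"jaw":0,"xyz":[0,0,-5],"angular":[0,0,0]}
    - {"jaw":0,"xyz":[0,0,-2],"angular":[0,0,0]}
    - {"jaw":0,"xyz":[0,0,0],"angular":[0,0,0]}

```text
t: 6.35
ee_pos: [0.4706, -0.0969, 0.0766]
ee_rot: [[0.982, 0.189, -0.003], [0.189, -0.982, 0.001], [-0.003, -0.002, -1.0]]
contact_force: [0.8, 0.2, -1.8]
gripper_width: 0.388
```

```bash
python3 - <<'E'
from h import *
rem(471.7,-97.5,72,10.9)
E
```

```text
t 6.35 at [470.6 -96.9  76.6] F [ 0.8  0.2 -1.8] w 0.388 rem [ 1.1 -0.6 -4.6] rot [-0.06 -0.17  0.  ]
```

Call:
send_rows:
  targets:
    - {"jaw":0,"xyz":[1,-0.6,-2],"angular":[0,-0.2,0]}
    - {"jaw":0,"xyz":[0,0,-1],"angular":[0,0,0]}
    - {"jaw":0,"xyz":[0,0,-1],"angular":[0,0,0]}

```text
t: 6.65
ee_pos: [0.4723, -0.0979, 0.0729]
ee_rot: [[0.982, 0.189, 0.002], [0.189, -0.982, 0.001], [0.002, -0.0, -1.0]]
contact_force: [1.0, -0.3, -2.4]
gripper_width: 0.39
```

Call:
send_rows:
  targets:
    - {"jaw":0,"xyz":[0,0,-1],"angular":[0,0,0]}
    - {"jaw":0,"xyz":[0,0,0],"angular":[0,0,0]}

```text
t: 6.85
ee_pos: [0.4726, -0.098, 0.0721]
ee_rot: [[0.982, 0.189, 0.003], [0.189, -0.982, 0.0], [0.003, 0.0, -1.0]]
contact_force: [0.3, -0.7, -1.7]
gripper_width: 0.389
```

Call:
send_rows:
  targets:
    - {"jaw":0,"xyz":[0,0,-1],"angular":[0,0,0]}
    - {"jaw":0,"xyz":[0,0,-1],"angular":[0,0,0]}

```text
t: 7.05
ee_pos: [0.4729, -0.0981, 0.0704]
ee_rot: [[0.982, 0.189, 0.003], [0.189, -0.982, 0.0], [0.003, 0.001, -1.0]]
contact_force: [-0.8, 0.2, -0.7]
gripper_width: 0.393
```

Call:
send_rows:
  targets:
    - {"jaw":0,"xyz":[0,0,-1],"angular":[0,0,0]}
    - {"jaw":0,"xyz":[0,0,-0.5],"angular":[0,0,0]}

```text
t: 7.25
ee_pos: [0.4733, -0.0984, 0.0703]
ee_rot: [[0.982, 0.189, 0.004], [0.189, -0.982, -0.0], [0.003, 0.001, -1.0]]
contact_force: [-1.0, 0.6, 1.8]
gripper_width: 0.388
```

Call:
send_rows:
  targets:
    - {"jaw":0.8,"xyz":[0,0,0],"angular":[0,0,0]}
    - {"jaw":0.8,"xyz":[0,0,0],"angular":[0,0,0]}
    - {"jaw":0.8,"xyz":[0,0,0],"angular":[0,0,0]}
    - {"jaw":0.8,"xyz":[0,0,0],"angular":[0,0,0]}
    - {"jaw":0.9,"xyz":[0,0,15],"angular":[0,0,0]}
    - {"jaw":1,"xyz":[0,0,30],"angular":[0,0,0]}
    - {"jaw":1,"xyz":[0,0,40],"angular":[0,0,0]}
    - {"jaw":1,"xyz":[0,0,20],"angular":[0,0,0]}

```text
t: 8.05
ee_pos: [0.4701, -0.0972, 0.1743]
ee_rot: [[0.982, 0.189, -0.004], [0.189, -0.982, 0.003], [-0.003, -0.003, -1.0]]
contact_force: [0.3, -0.8, 0.2]
gripper_width: 0.974
```

Call:
send_rows:
  targets:
    - {"jaw":1,"xyz":[0,30,0],"angular":[0,0,0]}
    - {"jaw":1,"xyz":[7,48,0],"angular":[0,0,-1.5]}
    - {"jaw":1,"xyz":[7,48,0],"angular":[0,0,-1.5]}
    - {"jaw":1,"xyz":[7,48,0],"angular":[0,0,-1.5]}
    - {"jaw":1,"xyz":[7,48,0],"angular":[0,0,-1.5]}
    - {"jaw":1,"xyz":[7,48,0],"angular":[0,0,-1.5]}
    - {"jaw":1,"xyz":[7,48,0],"angular":[0,0,-1.5]}
    - {"jaw":1,"xyz":[7,40,0],"angular":[0,0,-1.5]}

```text
t: 8.85
ee_pos: [0.5227, 0.2673, 0.181]
ee_rot: [[1.0, -0.011, 0.01], [-0.011, -1.0, -0.003], [0.01, 0.003, -1.0]]
contact_force: [0.7, -0.4, 0.3]
gripper_width: 0.999
```

Call:
send_rows:
  targets:
    - {"jaw":1,"xyz":[5,20,0],"angular":[0,0,0]}
    - {"jaw":1,"xyz":[2,5,0],"angular":[0,0,0]}
    - {"jaw":1,"xyz":[0,0,0],"angular":[0,0,0]}

```text
t: 9.15
ee_pos: [0.5291, 0.2988, 0.1801]
ee_rot: [[1.0, -0.005, 0.01], [-0.005, -1.0, -0.002], [0.01, 0.002, -1.0]]
contact_force: [-0.3, -0.9, 0.6]
gripper_width: 1.0
```

```bash
python3 - <<'E'
from h import *
for c in('top','side'): show('prop_square',c,8,30); show('prop_round',c,8,30)
rem(529,299,120,0)
E
```

```text
prop_square top 0.51 265
 z 30 14 mid [476.6 -99.3] size [34.8 39.9] zmin 22.4
 z 46 10 mid [473.  -81.9] size [29.1  4.8] zmin 42.3
 z 62 10 mid [470.2 -82.3] size [23.4  4.6] zmin 54.1
 z 78 14 mid [472.  -81.7] size [28.6  5.4] zmin 70.1
 z 94 171 mid [474.9 -97.6] size [34.3 34.9] zmin 86.6
prop_round top 0.52 69
 z 30 10 mid [532.3 286.7] size [25.5  6.3] zmin 22.7
 z 46 9 mid [529.3 285.4] size [18.2  4.5] zmin 41.7
 z 62 11 mid [533.  286.2] size [21.7  5.4] zmin 54.6
 z 78 18 mid [533.8 286.5] size [16.4  5.5] zmin 72.5
prop_square side 0.78 602
 z 30 81 mid [ 472.1 -105.1] size [35.9 25.9] zmin 22.0
 z 46 94 mid [ 471.2 -104.9] size [33.9 25.9] zmin 38.1
 z 62 98 mid [ 471.7 -104.1] size [35.7 28.5] zmin 54.0
 z 78 97 mid [ 470.2 -103.5] size [33.9 30.4] zmin 70.0
 z 94 202 mid [ 471.3 -102.1] size [33.2 33.7] zmin 86.7
prop_round side 0.89 278
 z 30 51 mid [524.  290.2] size [24.3 20.6] zmin 22.3
 z 46 47 mid [522.4 289.3] size [22.7 20. ] zmin 38.3
 z 62 50 mid [526.  289.7] size [28.3 18.2] zmin 54.5
 z 78 77 mid [526.5 296.7] size [31.  30.3] zmin 70.0
t 9.55 at [529.4 297.4 180.7] F [-0.7  0.  -0.4] w 1.001 rem [ -0.4   1.6 -60.7] rot [0.1  0.61 0.43]
```

```bash
python3 - <<'E'
from h import *
a,_=optics.grab_frame('top'); b,_=optics.grab_frame('side')
a=cv2.resize(a[205:275,320:390],(400,400),interpolation=cv2.INTER_CUBIC); b=cv2.resize(b[205:285,280:360],(400,400),interpolation=cv2.INTER_CUBIC)
cv2.imwrite('pics/c1.png',np.hstack([a,b])[:,:,::-1])
E
```

```text
(no output)
```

View pics/c1.png

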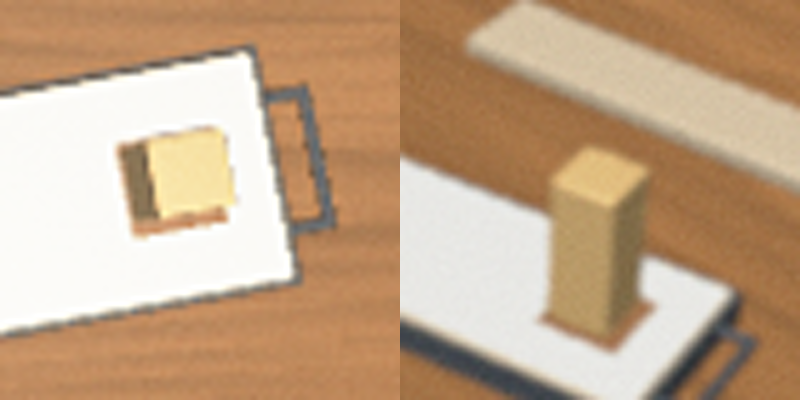

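Call:
send_rows:
  targets:
    - {"jaw":1,"xyz":[-0.4,1.6,-20],"angular":[0.1,0.6,0.4]}
    - {"jaw":1,"xyz":[0,0,-35],"angular":[0,0,0]}
    - {"jaw":1,"xyz":[0,0,-35],"angular":[0,0,0]}
    - {"jaw":1,"xyz":[0,0,-25],"angular":[0,0,0]}
    - {"jaw":1,"xyz":[0,0,-10],"angular":[0,0,0]}
    - {"jaw":1,"xyz":[0,0,-4],"angular":[0,0,0]}
    - {"jaw":1,"xyz":[0,0,0],"angular":[0,0,0]}

```text
t: 10.35
ee_pos: [0.5272, 0.2983, 0.0426]
ee_rot: [[1.0, 0.001, -0.003], [0.001, -1.0, 0.001], [-0.003, -0.001, -1.0]]
contact_force: [-0.4, 0.0, -0.0]
gripper_width: 0.998
```

```bash
python3 - <<'E'
from h import *
rem(529,299,48,0)
E
```

```text
t 10.35 at [527.2 298.3  42.6] F [-0.4  0.  -0. ] w 0.998 rem [1.8 0.7 5.4] rot [-0.03 -0.16 -0.04]
```

The crop shows the square prop at (190,172) left and (598,240) right. It stands upright inside its patch, about 2 mm off centre towards the tray middle, which I'll accept. Next is gripping the round prop.

Call:
send_rows:
  targets:
    - {"jaw":1,"xyz":[1.8,0.7,4],"angular":[0,-0.2,0]}
    - {"jaw":0.6,"xyz":[0,0,0],"angular":[0,0,0]}
    - {"jaw":0.3,"xyz":[0,0,0],"angular":[0,0,0]}
    - {"jaw":0.3,"xyz":[0,0,0],"angular":[0,0,0]}
    - {"jaw":0.2,"xyz":[0,0,0],"angular":[0,0,0]}
    - {"jaw":0,"xyz":[0,0,0],"angular":[0,0,0]}
    - {"jaw":0,"xyz":[0,0,0],"angular":[0,0,0]}
    - {"jaw":0,"xyz":[0,0,0],"angular":[0,0,0]}

```text
t: 11.15
ee_pos: [0.5331, 0.3009, 0.0531]
ee_rot: [[1.0, 0.001, 0.01], [0.001, -1.0, 0.004], [0.01, -0.004, -1.0]]
contact_force: [-0.9, 0.0, 0.1]
gripper_width: 0.442
```

Call:
send_rows:
  targets:
    - {"jaw":0,"xyz":[0,0,0],"angular":[0,0,0]}
    - {"jaw":0,"xyz":[0,0,0],"angular":[0,0,0]}
    - {"jaw":0,"xyz":[0,0,0],"angular":[0,0,0]}

```text
t: 11.45
ee_pos: [0.533, 0.3009, 0.0531]
ee_rot: [[1.0, 0.001, 0.01], [0.001, -1.0, 0.004], [0.01, -0.004, -1.0]]
contact_force: [-0.2, -0.3, 0.6]
gripper_width: 0.404
```

```bash
python3 - <<'E'
from h import *
rem(529,299,48,0)
E
```

```text
t 11.45 at [533.  300.9  53.1] F [-0.2 -0.3  0.6] w 0.404 rem [-4.  -1.9 -5.1] rot [-0.25  0.58 -0.06]
```

Call:
send_rows:
  targets:
    - {"jaw":0,"xyz":[0,0,20],"angular":[0,0,0]}
    - {"jaw":0,"xyz":[0,0,30],"angular":[0,0,0]}
    - {"jaw":0,"xyz":[-8,-20,15],"angular":[0,0,0]}
    - {"jaw":0,"xyz":[-16,-40,0],"angular":[0,0,0]}
    - {"jaw":0,"xyz":[-16,-40,0],"angular":[0,0,0]}
    - {"jaw":0,"xyz":[-16,-40,0],"angular":[0,0,0]}
    - {"jaw":0,"xyz":[-16,-40,0],"angular":[0,0,0]}
    - {"jaw":0,"xyz":[-10,-25,0],"angular":[0,0,0]}

```text
t: 12.25
ee_pos: [0.4464, 0.092, 0.1173]
ee_rot: [[1.0, 0.008, 0.008], [0.008, -1.0, 0.003], [0.008, -0.003, -1.0]]
contact_force: [0.7, -0.4, -1.6]
gripper_width: 0.409
```

Call:
send_rows:
  targets:
    - {"jaw":0,"xyz":[-6,-10,0],"angular":[0,0,0]}
    - {"jaw":0,"xyz":[0,0,0],"angular":[0,0,0]}
    - {"jaw":0,"xyz":[0,0,0],"angular":[0,0,0]}

```text
t: 12.55
ee_pos: [0.439, 0.0798, 0.1169]
ee_rot: [[1.0, 0.003, 0.008], [0.003, -1.0, 0.003], [0.008, -0.003, -1.0]]
contact_force: [-0.1, 0.4, -0.5]
gripper_width: 0.407
```

```bash
python3 - <<'E'
from h import *
for c in('top','side'): show('prop_round',c,8,50)
rem(438.8,76.5,85,0)
E
```

```text
Traceback (most recent call last):
  File "h.py", line 18, in show
    q,sc=find(n,c); print(n,c,sc,len(q))
    ^^^^
TypeError: cannot unpack non-iterable NoneType object
```

```bash
sed -i "s/    if not r: return None/    if not r: return np.zeros((1,3)),0/" h.py; python3 - <<'E'
from h import *
show('prop_round','side',8,50)
rem(438.8,76.5,85,0)
E
```

```text
prop_round side 0.92 368
 z 66 36 mid [433.4  72.6] size [25.7 25.8] zmin 65.8
 z 82 75 mid [433.5  73.4] size [25.7 26.7] zmin 74.2
 z 98 65 mid [434.4  68.6] size [28.3 19. ] zmin 90.4
 z 114 54 mid [435.9  65.4] size [26.5  9.9] zmin 106.5
 z 130 65 mid [436.8  72.1] size [27.  23.5] zmin 122.7
t 12.75 at [439.   80.3 116.8] F [-0.2 -0.1 -0.7] w 0.407 rem [ -0.2  -3.8 -31.8] rot [-0.17  0.42 -0.26]
```

Call:
send_rows:
  targets:
    - {"jaw":0,"xyz":[0,-2.8,-10],"angular":[0,0,0]}
    - {"jaw":0,"xyz":[0,0,-12],"angular":[0,0,0]}
    - {"jaw":0,"xyz":[0,0,-8],"angular":[0,0,0]}
    - {"jaw":0,"xyz":[0,0,-4],"angular":[0,0,0]}
    - {"jaw":0,"xyz":[0,0,-2],"angular":[0,0,0]}
    - {"jaw":0,"xyz":[0,0,0],"angular":[0,0,0]}

```text
t: 13.35
ee_pos: [0.4383, 0.079, 0.076]
ee_rot: [[1.0, 0.008, 0.004], [0.008, -1.0, 0.003], [0.004, -0.003, -1.0]]
contact_force: [-0.3, -0.3, -1.2]
gripper_width: 0.407
```

```bash
python3 - <<'E'
from h import *
rem(438.8,77.5,73,0)
E
```

```text
t 13.35 at [438.3  79.   76. ] F [-0.3 -0.3 -1.2] w 0.407 rem [ 0.5 -1.5 -3. ] rot [-0.19  0.24 -0.43]
```

Call:
send_rows:
  targets:
    - {"jaw":0,"xyz":[0.5,-1.5,0],"angular":[0,-0.3,0]}
    - {"jaw":0,"xyz":[0,0,-1],"angular":[0,0,0]}
    - {"jaw":0,"xyz":[0,0,-1],"angular":[0,0,0]}

```text
t: 13.65
ee_pos: [0.4395, 0.0773, 0.0746]
ee_rot: [[1.0, 0.007, 0.011], [0.007, -1.0, 0.003], [0.011, -0.003, -1.0]]
contact_force: [0.2, 0.3, -2.3]
gripper_width: 0.406
```

Call:
send_rows:
  targets:
    - {"jaw":0,"xyz":[0,0,-1],"angular":[0,0,0]}
    - {"jaw":0,"xyz":[0,0,-0.5],"angular":[0,0,0]}

```text
t: 13.85
ee_pos: [0.4399, 0.0772, 0.0734]
ee_rot: [[1.0, 0.007, 0.012], [0.007, -1.0, 0.003], [0.012, -0.003, -1.0]]
contact_force: [0.6, 0.1, -1.7]
gripper_width: 0.404
```

Call:
send_rows:
  targets:
    - {"jaw":0,"xyz":[0,0,-0.5],"angular":[0,0,0]}
    - {"jaw":0,"xyz":[0,0,-0.5],"angular":[0,0,0]}

```text
t: 14.05
ee_pos: [0.4401, 0.0772, 0.073]
ee_rot: [[1.0, 0.007, 0.013], [0.007, -1.0, 0.003], [0.013, -0.003, -1.0]]
contact_force: [-3.3, -0.8, 7.2]
gripper_width: 0.406
```

Call:
send_rows:
  targets:
    - {"jaw":0.8,"xyz":[0,0,0],"angular":[0,0,0]}
    - {"jaw":0.8,"xyz":[0,0,0],"angular":[0,0,0]}
    - {"jaw":0.8,"xyz":[0,0,0],"angular":[0,0,0]}
    - {"jaw":0.8,"xyz":[0,0,0],"angular":[0,0,0]}
    - {"jaw":0.9,"xyz":[0,0,15],"angular":[0,-0.7,0]}
    - {"jaw":1,"xyz":[0,0,30],"angular":[0,0,0]}
    - {"jaw":1,"xyz":[0,0,40],"angular":[0,0,0]}
    - {"jaw":1,"xyz":[10,-20,20],"angular":[0,0,0]}

```text
t: 14.85
ee_pos: [0.4461, 0.0583, 0.1772]
ee_rot: [[1.0, 0.01, 0.017], [0.009, -1.0, 0.004], [0.017, -0.004, -1.0]]
contact_force: [2.0, -0.5, 0.8]
gripper_width: 0.98
```

Call:
send_rows:
  targets:
    - {"jaw":1,"xyz":[14,-47,0],"angular":[0,0,0]}
    - {"jaw":1,"xyz":[14,-47,0],"angular":[0,0,0]}
    - {"jaw":1,"xyz":[14,-47,0],"angular":[0,0,0]}
    - {"jaw":1,"xyz":[14,-47,0],"angular":[0,0,0]}
    - {"jaw":1,"xyz":[14,-47,0],"angular":[0,0,0]}
    - {"jaw":1,"xyz":[14,-47,0],"angular":[0,0,0]}
    - {"jaw":1,"xyz":[14,-47,0],"angular":[0,0,0]}
    - {"jaw":1,"xyz":[14,-47,0],"angular":[0,0,0]}

```text
t: 15.65
ee_pos: [0.5622, -0.3241, 0.1834]
ee_rot: [[0.999, 0.017, 0.031], [0.017, -1.0, 0.003], [0.031, -0.003, -1.0]]
contact_force: [1.0, 1.7, 0.6]
gripper_width: 0.997
```

Call:
send_rows:
  targets:
    - {"jaw":1,"xyz":[14,-40,0],"angular":[0,0,0]}
    - {"jaw":1,"xyz":[6,-15,0],"angular":[0,0,0]}
    - {"jaw":1,"xyz":[0,0,0],"angular":[0,0,0]}
    - {"jaw":1,"xyz":[0,0,0],"angular":[0,0,0]}

```text
t: 16.05
ee_pos: [0.5818, -0.3883, 0.1807]
ee_rot: [[1.0, 0.01, 0.03], [0.01, -1.0, 0.003], [0.03, -0.002, -1.0]]
contact_force: [-0.5, -0.0, -0.6]
gripper_width: 1.0
```

```bash
python3 - <<'E'
from h import *
show('prop_round','side',8,30);show('prop_round','top',8,30);show('bowl','side',8,20)
a,_=optics.grab_frame('top'); b,_=optics.grab_frame('side')
a=cv2.resize(a[210:280,250:320],(400,400),interpolation=cv2.INTER_CUBIC); b=cv2.resize(b[180:260,220:300],(400,400),interpolation=cv2.INTER_CUBIC)
cv2.imwrite('pics/c2.png',np.hstack([a,b])[:,:,::-1])
rem(583.5,-406,150,0)
E
```

```text
prop_round side 0.78 420
 z 30 58 mid [432.8  69.7] size [21.3 24.6] zmin 23.6
 z 46 61 mid [433.3  69.3] size [22.1 24. ] zmin 38.2
 z 62 75 mid [437.4  68.6] size [30. 23.] zmin 54.2
 z 78 76 mid [437.7  70.4] size [31.5 27.4] zmin 70.0
 z 94 143 mid [438.5  73.5] size [31.9 33. ] zmin 86.4
prop_round top 0.68 232
 z 30 33 mid [ 544.  -303.3] size [36.9 26.1] zmin 22.3
 z 46 175 mid [ 544.7 -308.9] size [33.1 33.5] zmin 38.2
bowl side 0.9 764
 z 20 245 mid [ 581.8 -408.3] size [55.5 50.3] zmin 12.2
 z 36 307 mid [ 581.5 -407.9] size [56.2 52.2] zmin 28.1
t 16.45 at [ 582.4 -387.7  181.9] F [ 0.1 -0.   0.5] w 1.003 rem [  1.1 -18.3 -31.9] rot [-0.07  1.78 -0.68]
```

View pics/c2.png

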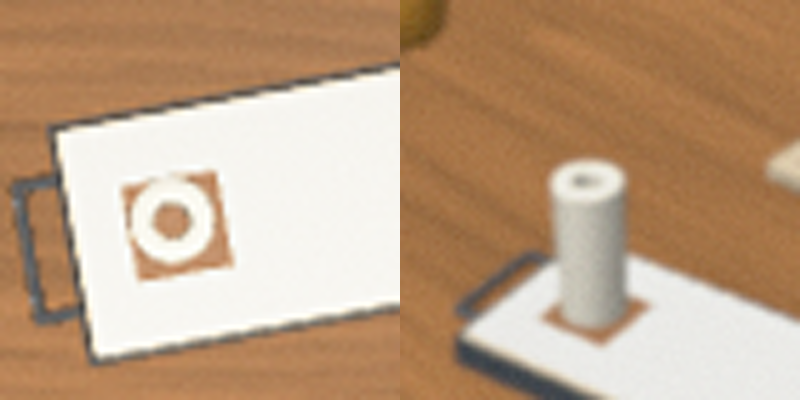

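The crop shows the round prop upright and well centred on its patch, at (172,220) left and (590,245) right. Next is the bowl.

Call:
send_rows:
  targets:
    - {"jaw":1,"xyz":[1,-10,-10],"angular":[-0.1,1.8,-0.7]}
    - {"jaw":1,"xyz":[0,-8,-25],"angular":[0,0,0]}
    - {"jaw":1,"xyz":[0,0,-30],"angular":[0,0,0]}
    - {"jaw":1,"xyz":[0,0,-20],"angular":[0,0,0]}
    - {"jaw":1,"xyz":[0,0,-10],"angular":[0,0,0]}
    - {"jaw":1,"xyz":[0,0,0],"angular":[0,0,0]}
    - {"jaw":1,"xyz":[0,0,0],"angular":[0,0,0]}

```text
t: 17.15
ee_pos: [0.5854, -0.4048, 0.0886]
ee_rot: [[1.0, 0.002, 0.004], [0.002, -1.0, -0.005], [0.004, 0.005, -1.0]]
contact_force: [-0.6, 0.2, -1.0]
gripper_width: 1.002
```

```bash
python3 - <<'E'
from h import *
rem(583.5,-406,31,0)
E
```

```text
t 17.15 at [ 585.4 -404.8   88.6] F [-0.6  0.2 -1. ] w 1.002 rem [ -1.9  -1.2 -57.6] rot [ 0.29  0.21 -0.13]
```

Call:
send_rows:
  targets:
    - {"jaw":1,"xyz":[-2,-1.2,-10],"angular":[0.3,0.2,-0.1]}
    - {"jaw":1,"xyz":[0,0,-20],"angular":[0,0,0]}
    - {"jaw":1,"xyz":[0,0,-15],"angular":[0,0,0]}
    - {"jaw":1,"xyz":[0,0,-8],"angular":[0,0,0]}
    - {"jaw":1,"xyz":[0,0,-4],"angular":[0,0,0]}
    - {"jaw":1,"xyz":[0,0,0],"angular":[0,0,0]}
    - {"jaw":1,"xyz":[0,0,0],"angular":[0,0,0]}

```text
t: 17.85
ee_pos: [0.586, -0.4087, 0.0347]
ee_rot: [[1.0, 0.001, 0.007], [0.001, -1.0, -0.005], [0.007, 0.005, -1.0]]
contact_force: [0.5, -0.1, 0.1]
gripper_width: 1.0
```

```bash
python3 - <<'E'
from h import *
rem(583.5,-406,31,0)
E
```

```text
t 17.85 at [ 586.  -408.7   34.7] F [ 0.5 -0.1  0.1] w 1.0 rem [-2.5  2.7 -3.7] rot [ 0.3   0.38 -0.03]
```

Call:
send_rows:
  targets:
    - {"jaw":1,"xyz":[-2.5,2.7,-3],"angular":[0.3,0.4,0]}
    - {"jaw":0.9,"xyz":[-1,0,-1],"angular":[0,0,0]}
    - {"jaw":0.6,"xyz":[0,0,0],"angular":[0,0,0]}
    - {"jaw":0.4,"xyz":[0,0,0],"angular":[0,0,0]}
    - {"jaw":0.3,"xyz":[0,0,0],"angular":[0,0,0]}
    - {"jaw":0.3,"xyz":[0,0,0],"angular":[0,0,0]}
    - {"jaw":0,"xyz":[0,0,0],"angular":[0,0,0]}
    - {"jaw":0,"xyz":[0,0,0],"angular":[0,0,0]}

```text
t: 18.65
ee_pos: [0.5833, -0.4066, 0.0328]
ee_rot: [[1.0, 0.001, 0.002], [0.001, -1.0, -0.002], [0.002, 0.002, -1.0]]
contact_force: [-0.5, 0.9, -0.9]
gripper_width: 0.661
```

Call:
send_rows:
  targets:
    - {"jaw":0,"xyz":[0,0,0],"angular":[0,0,0]}
    - {"jaw":0,"xyz":[0,0,0],"angular":[0,0,0]}

```text
t: 18.85
ee_pos: [0.5833, -0.4066, 0.0328]
ee_rot: [[1.0, 0.001, 0.002], [0.001, -1.0, -0.002], [0.002, 0.002, -1.0]]
contact_force: [-0.3, -0.3, 0.2]
gripper_width: 0.664
```

```bash
python3 - <<'E'
from h import *
show('bowl','side',8,20)
rem(583.5,-406,31,0)
E
```

```text
bowl side 0.52 509
 z 20 117 mid [ 536.5 -312.2] size [28.6 40.2] zmin 12.1
 z 36 126 mid [ 536.1 -312.2] size [30.5 38.4] zmin 28.2
t 18.95 at [ 583.3 -406.6   32.8] F [-0.6 -0.3 -0.4] w 0.661 rem [ 0.2  0.6 -1.8] rot [ 0.1   0.1  -0.04]
```

Call:
send_rows:
  targets:
    - {"jaw":0,"xyz":[0,0,20],"angular":[0,0,0]}
    - {"jaw":0,"xyz":[0,0,40],"angular":[0,0,0]}
    - {"jaw":0,"xyz":[-5,10,40],"angular":[0,0,0]}
    - {"jaw":0,"xyz":[-10,30,30],"angular":[0,0,1.3]}
    - {"jaw":0,"xyz":[-14,42,0],"angular":[0,-0.2,1.3]}
    - {"jaw":0,"xyz":[-14,42,0],"angular":[0,-0.2,1.3]}
    - {"jaw":0,"xyz":[-14,42,0],"angular":[0,-0.2,1.3]}
    - {"jaw":0,"xyz":[-14,42,0],"angular":[0,-0.2,1.3]}

```text
t: 19.75
ee_pos: [0.5086, -0.1966, 0.1654]
ee_rot: [[0.994, 0.111, 0.017], [0.111, -0.994, -0.002], [0.017, 0.004, -1.0]]
contact_force: [-0.6, 0.2, -1.1]
gripper_width: 0.662
```

Call:
send_rows:
  targets:
    - {"jaw":0,"xyz":[-14,42,0],"angular":[0,-0.2,1.3]}
    - {"jaw":0,"xyz":[-14,42,0],"angular":[0,-0.2,1.3]}
    - {"jaw":0,"xyz":[-14,42,0],"angular":[0,-0.2,1.3]}
    - {"jaw":0,"xyz":[-8,25,0],"angular":[0,0,0]}
    - {"jaw":0,"xyz":[-4,12,0],"angular":[0,0,0]}
    - {"jaw":0,"xyz":[0,0,0],"angular":[0,0,0]}
    - {"jaw":0,"xyz":[0,0,0],"angular":[0,0,0]}

```text
t: 20.45
ee_pos: [0.4495, -0.0237, 0.1657]
ee_rot: [[0.982, 0.186, 0.031], [0.186, -0.983, 0.0], [0.03, 0.005, -1.0]]
contact_force: [0.3, -1.1, -1.0]
gripper_width: 0.665
```

```bash
python3 - <<'E'
from h import *
show('bowl','side',8,110);show('bowl','top',8,110)
rem(456.4,-13,110,10.9)
E
```

```text
bowl side 0.66 393
 z 142 72 mid [445.7 -27.1] size [44.5 48.6] zmin 135.1
 z 158 157 mid [450.  -27.4] size [50.5 51.2] zmin 150.0
 z 174 160 mid [451.2 -29.6] size [53.3 47.3] zmin 166.2
bowl top 0 1
t 20.65 at [449.5 -24.3 165.5] F [ 0.3 -0.1 -1.5] w 0.663 rem [  6.9  11.3 -55.5] rot [-0.05  1.71  0.28]
```

Call:
send_rows:
  targets:
    - {"jaw":0,"xyz":[7,12,0],"angular":[0,1.7,0.3]}
    - {"jaw":0,"xyz":[0,0,-10],"angular":[0,0,0]}
    - {"jaw":0,"xyz":[0,0,-20],"angular":[0,0,0]}
    - {"jaw":0,"xyz":[0,0,-20],"angular":[0,0,0]}
    - {"jaw":0,"xyz":[0,0,-10],"angular":[0,0,0]}
    - {"jaw":0,"xyz":[0,0,0],"angular":[0,0,0]}
    - {"jaw":0,"xyz":[0,0,0],"angular":[0,0,0]}

```text
t: 21.35
ee_pos: [0.4568, -0.0175, 0.1012]
ee_rot: [[0.983, 0.184, -0.001], [0.184, -0.983, -0.001], [-0.001, 0.0, -1.0]]
contact_force: [-0.1, 0.2, -0.9]
gripper_width: 0.659
```

```bash
python3 - <<'E'
from h import *
rem(456.4,-13,56,10.9)
E
```

```text
t 21.35 at [456.8 -17.5 101.2] F [-0.1  0.2 -0.9] w 0.659 rem [ -0.4   4.5 -45.2] rot [ 0.03 -0.08  0.33]
```

Call:
send_rows:
  targets:
    - {"jaw":0,"xyz":[-0.5,5,-8],"angular":[0,-0.1,0.3]}
    - {"jaw":0,"xyz":[0,0,-15],"angular":[0,0,0]}
    - {"jaw":0,"xyz":[0,0,-10],"angular":[0,0,0]}
    - {"jaw":0,"xyz":[0,0,-5],"angular":[0,0,0]}
    - {"jaw":0,"xyz":[0,0,-2],"angular":[0,0,0]}
    - {"jaw":0,"xyz":[0,0,0],"angular":[0,0,0]}

```text
t: 21.95
ee_pos: [0.4586, -0.0122, 0.0619]
ee_rot: [[0.982, 0.189, 0.007], [0.189, -0.982, -0.002], [0.006, 0.003, -1.0]]
contact_force: [-0.3, 0.3, -1.2]
gripper_width: 0.663
```

```bash
python3 - <<'E'
from h import *
rem(456.4,-13,54,10.9)
E
```

```text
t 21.95 at [458.6 -12.2  61.9] F [-0.3  0.3 -1.2] w 0.663 rem [-2.2 -0.8 -7.9] rot [ 0.09  0.39 -0.01]
```

Call:
send_rows:
  targets:
    - {"jaw":0,"xyz":[-2,-0.8,-3],"angular":[0.1,0.4,0]}
    - {"jaw":0,"xyz":[0,0,-2],"angular":[0,0,0]}
    - {"jaw":0,"xyz":[0,0,-1.5],"angular":[0,0,0]}
    - {"jaw":0,"xyz":[0,0,-1],"angular":[0,0,0]}

```text
t: 22.35
ee_pos: [0.4577, -0.0133, 0.0552]
ee_rot: [[0.982, 0.189, 0.002], [0.189, -0.982, -0.0], [0.002, 0.0, -1.0]]
contact_force: [0.4, 0.4, -2.0]
gripper_width: 0.659
```

Call:
send_rows:
  targets:
    - {"jaw":0,"xyz":[0,0,-0.7],"angular":[0,0,0]}
    - {"jaw":0,"xyz":[0,0,-0.5],"angular":[0,0,0]}

```text
t: 22.55
ee_pos: [0.4578, -0.0134, 0.0539]
ee_rot: [[0.982, 0.189, 0.002], [0.189, -0.982, -0.0], [0.002, 0.001, -1.0]]
contact_force: [0.5, -0.2, -0.7]
gripper_width: 0.661
```

Call:
send_rows:
  targets:
    - {"jaw":0,"xyz":[-0.3,0,-0.8],"angular":[0,0,0]}
    - {"jaw":0,"xyz":[0,0,-0.7],"angular":[0,0,0]}

```text
t: 22.75
ee_pos: [0.4576, -0.0133, 0.0526]
ee_rot: [[0.982, 0.189, 0.002], [0.189, -0.982, -0.0], [0.002, 0.0, -1.0]]
contact_force: [-2.8, 0.8, 7.9]
gripper_width: 0.665
```

Call:
send_rows:
  targets:
    - {"jaw":0,"xyz":[0,0,-0.7],"angular":[0,0,0]}

```text
t: 22.85
ee_pos: [0.4576, -0.0134, 0.0526]
ee_rot: [[0.982, 0.189, 0.001], [0.189, -0.982, -0.0], [0.001, 0.0, -1.0]]
contact_force: [-5.4, 0.9, 12.2]
gripper_width: 0.663
```

Call:
send_rows:
  targets:
    - {"jaw":0.9,"xyz":[0,0,0],"angular":[0,0,0]}
    - {"jaw":0.9,"xyz":[0,0,0],"angular":[0,0,0]}
    - {"jaw":0.9,"xyz":[0,0,0],"angular":[0,0,0]}
    - {"jaw":0.9,"xyz":[0,0,0],"angular":[0,0,0]}
    - {"jaw":0.9,"xyz":[0,0,10],"angular":[0,0,0]}
    - {"jaw":1,"xyz":[0,0,30],"angular":[0,0,0]}
    - {"jaw":1,"xyz":[0,0,40],"angular":[0,0,0]}
    - {"jaw":1,"xyz":[10,0,35],"angular":[0,0,0]}

```text
t: 23.65
ee_pos: [0.462, -0.0123, 0.1671]
ee_rot: [[0.982, 0.189, -0.011], [0.189, -0.982, 0.002], [-0.01, -0.004, -1.0]]
contact_force: [0.9, 0.3, 0.8]
gripper_width: 0.993
```

Call:
send_rows:
  targets:
    - {"jaw":1,"xyz":[30,2,0],"angular":[0,0,-1]}
    - {"jaw":1,"xyz":[45,4,0],"angular":[0,0,-1]}
    - {"jaw":1,"xyz":[45,4,0],"angular":[0,0,-1]}
    - {"jaw":1,"xyz":[35,4,0],"angular":[0,0,-1]}
    - {"jaw":1,"xyz":[15,2,0],"angular":[0,0,-1]}
    - {"jaw":1,"xyz":[5,0,0],"angular":[0,0,0]}
    - {"jaw":1,"xyz":[0,0,0],"angular":[0,0,0]}
    - {"jaw":1,"xyz":[0,0,0],"angular":[0,0,0]}

```text
t: 24.45
ee_pos: [0.6485, 0.0035, 0.1811]
ee_rot: [[0.995, 0.1, 0.008], [0.1, -0.995, -0.001], [0.008, 0.002, -1.0]]
contact_force: [-0.2, -0.4, -0.2]
gripper_width: 1.003
```

```bash
python3 - <<'E'
from h import *
show('bowl','side',8,30)
b,_=save('side','s3.png')
t=np.load('top0.npy');im=cv2.imread('pics/top0.png')
for c in('top','side'):
    w=np.load(c+'0.npy'); im=cv2.imread(f'pics/{c}0.png')
    m=(w[...,2]>.008)&(w[...,2]<.02)&(abs(w[...,0]-.654)<.06)&(abs(w[...,1]-.003)<.15)&(im[...,0]>110)
    q=w[m][:,:2]*1000; rc=cv2.minAreaRect(q.astype(np.float32)); mu=q.mean(0); v=np.linalg.svd(q-mu,full_matrices=False)[2][0]; print(c,m.sum(),rc,mu,np.degrees(np.arctan2(-v[0],v[1])))
rem(654.5,3,120,5.6)
E
```

```text
bowl side 0.73 488
 z 30 83 mid [455.6 -16.4] size [51.6 50.9] zmin 22.7
 z 46 196 mid [456.1 -15.3] size [55.  54.8] zmin 38.0
 z 62 209 mid [456.2 -15.4] size [54.4 53.4] zmin 54.0
top 1823 ((655.74072265625, 3.7107925415039062), (56.344749450683594, 239.7550506591797), 6.296767234802246) [655.35123232   3.96442427] 6.230015208737348
side 1023 ((652.7294921875, 3.2499008178710938), (60.50722885131836, 241.7010040283203), 5.7741289138793945) [651.53165409  -5.05664414] -174.4694626448319
t 24.6 at [648.4   3.5 181.3] F [ 0.7 -0.7 -0.9] w 1.003 rem [  6.1  -0.5 -61.3] rot [ 0.07  0.47 -0.12]
```

View pics/s3.png

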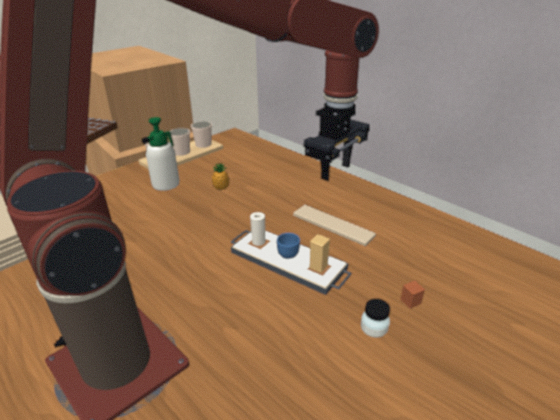

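The picture shows the props at (258,230) and (319,255), with the bowl midway at (288,246), all upright. The short prop and the jar have not moved. Next is the shelf.

Call:
send_rows:
  targets:
    - {"jaw":1,"xyz":[6,0,-10],"angular":[0.1,0.5,0.2]}
    - {"jaw":1,"xyz":[0,0,-30],"angular":[0,0,0]}
    - {"jaw":1,"xyz":[0,0,-35],"angular":[0,0,0]}
    - {"jaw":1,"xyz":[0,0,-35],"angular":[0,0,0]}
    - {"jaw":1,"xyz":[0,0,-20],"angular":[0,0,0]}
    - {"jaw":1,"xyz":[0,0,-8],"angular":[0,0,0]}
    - {"jaw":1,"xyz":[0,0,0],"angular":[0,0,0]}
    - {"jaw":1,"xyz":[0,0,0],"angular":[0,0,0]}

```text
t: 25.4
ee_pos: [0.6538, 0.0028, 0.0384]
ee_rot: [[0.995, 0.104, 0.001], [0.104, -0.995, 0.001], [0.001, -0.001, -1.0]]
contact_force: [0.6, 0.5, -0.3]
gripper_width: 1.001
```

```bash
python3 - <<'E'
from h import *
rem(654.5,3.5,14,6)
E
```

```text
t 25.4 at [653.8   2.8  38.4] F [ 0.6  0.5 -0.3] w 1.001 rem [  0.7   0.7 -24.4] rot [-0.04  0.03  0.05]
```

Call:
send_rows:
  targets:
    - {"jaw":1,"xyz":[0.7,0.7,-6],"angular":[0,0,0]}
    - {"jaw":1,"xyz":[0,0,-7],"angular":[0,0,0]}
    - {"jaw":1,"xyz":[0,0,-5],"angular":[0,0,0]}
    - {"jaw":1,"xyz":[0,0,-3],"angular":[0,0,0]}
    - {"jaw":1,"xyz":[0,0,-1.5],"angular":[0,0,0]}
    - {"jaw":1,"xyz":[0,0,0],"angular":[0,0,0]}
    - {"jaw":1,"xyz":[0,0,0],"angular":[0,0,0]}

```text
t: 26.1
ee_pos: [0.6581, 0.0032, 0.0191]
ee_rot: [[0.995, 0.104, 0.008], [0.104, -0.995, -0.0], [0.008, 0.001, -1.0]]
contact_force: [-0.0, -0.2, 0.6]
gripper_width: 0.999
```

```bash
python3 - <<'E'
from h import *
rem(654.5,3.5,14,6)
E
```

```text
t 26.1 at [658.1   3.2  19.1] F [-0.  -0.2  0.6] w 0.999 rem [-3.6  0.3 -5.1] rot [0.01 0.49 0.04]
```

Call:
send_rows:
  targets:
    - {"jaw":1,"xyz":[-3.5,0.3,-2.5],"angular":[0,0.5,0]}
    - {"jaw":1,"xyz":[0,0,-2],"angular":[0,0,0]}
    - {"jaw":1,"xyz":[0,0,-0.5],"angular":[0,0,0]}
    - {"jaw":1,"xyz":[0,0,0],"angular":[0,0,0]}

```text
t: 26.5
ee_pos: [0.6544, 0.0035, 0.014]
ee_rot: [[0.995, 0.104, -0.001], [0.104, -0.995, -0.0], [-0.001, 0.0, -1.0]]
contact_force: [-0.2, -0.0, 0.8]
gripper_width: 0.998
```

```bash
python3 - <<'E'
from h import *
rem(654.5,3.5,14,6)
E
```

```text
t 26.5 at [654.4   3.5  14. ] F [-0.2 -0.   0.8] w 0.998 rem [ 0.1  0.  -0. ] rot [ 0.02 -0.03  0.04]
```

Call:
send_rows:
  targets:
    - {"jaw":0.8,"xyz":[0,0,0],"angular":[0,0,0]}
    - {"jaw":0.6,"xyz":[0,0,0],"angular":[0,0,0]}
    - {"jaw":0.5,"xyz":[0,0,0],"angular":[0,0,0]}
    - {"jaw":0.3,"xyz":[0,0,0],"angular":[0,0,0]}
    - {"jaw":0,"xyz":[0,0,0],"angular":[0,0,0]}
    - {"jaw":0,"xyz":[0,0,0],"angular":[0,0,0]}
    - {"jaw":0,"xyz":[0,0,0],"angular":[0,0,0]}
    - {"jaw":0,"xyz":[0,0,0],"angular":[0,0,0]}

```text
t: 27.3
ee_pos: [0.6547, 0.0035, 0.0143]
ee_rot: [[0.995, 0.104, -0.0], [0.104, -0.995, -0.0], [-0.0, 0.0, -1.0]]
contact_force: [0.2, 0.2, -0.1]
gripper_width: 0.639
```

Call:
send_rows:
  targets:
    - {"jaw":0,"xyz":[0,0,3],"angular":[0,0,0]}
    - {"jaw":0,"xyz":[0,0,10],"angular":[0,0,0]}
    - {"jaw":0,"xyz":[0,0,20],"angular":[0,0,0]}
    - {"jaw":0,"xyz":[0,0,30],"angular":[0,0,0]}
    - {"jaw":0,"xyz":[0,0,30],"angular":[0,0,0]}
    - {"jaw":0,"xyz":[0,0,30],"angular":[0,0,0]}
    - {"jaw":0,"xyz":[0,0,15],"angular":[0,0,0]}
    - {"jaw":0,"xyz":[0,0,0],"angular":[0,0,0]}

```text
t: 28.1
ee_pos: [0.6492, 0.0041, 0.1553]
ee_rot: [[0.995, 0.104, -0.01], [0.104, -0.995, 0.001], [-0.01, -0.002, -1.0]]
contact_force: [0.6, -0.7, -3.3]
gripper_width: 0.635
```

```bash
cat >> h.py <<'E'
def shelf(c):
    q,sc=find('shelf_bat',c); zt=np.percentile(q[:,2],90); 
    # plane fit of top face
    t=q[abs(q[:,2]-zt)<9]; A=np.c_[t[:,:2]-t[:,:2].mean(0),np.ones(len(t))]
    k=np.ones(len(t),bool)
    for _ in range(4):
        f=np.linalg.lstsq(A[k],t[k,2],rcond=None)[0]; k=abs(A@f-t[:,2])<3
    rc=cv2.minAreaRect(t[k][:,:2].astype(np.float32)); print('shelf',c,sc,len(q),np.round(rc[0],1),np.round(rc[1],1),round(rc[2],2),'z',f[2].round(1),'slopes mrad',(f[:2]*1000).round(1))
E
python3 - <<'E'
from h import *
for c in('side','top'): shelf(c)
rem(456.3,-13.5,140,10.9)
E
```

```text
shelf side 0.97 1123 [644.9   1.9] [ 65.  240.2] 9.87 z 153.7 slopes mrad [2.3 1. ]
shelf top 0.65 888 [647.   22.4] [ 56.1 204.3] 6.42 z 150.3 slopes mrad [-18.4   1.4]
t 28.3 at [646.5   4.3 150.2] F [-0.4  1.  -4.3] w 0.637 rem [-190.2  -17.8  -10.2] rot [-0.05 -1.01  4.95]
```

Call:
send_rows:
  targets:
    - {"jaw":0,"xyz":[-10,-1,0],"angular":[0,-0.5,0.6]}
    - {"jaw":0,"xyz":[-20,-2,0],"angular":[0,-0.5,0.6]}
    - {"jaw":0,"xyz":[-30,-3,0],"angular":[0,0,0.8]}
    - {"jaw":0,"xyz":[-35,-4,0],"angular":[0,0,0.8]}
    - {"jaw":0,"xyz":[-35,-4,0],"angular":[0,0,0.8]}
    - {"jaw":0,"xyz":[-30,-3,0],"angular":[0,0,0.8]}
    - {"jaw":0,"xyz":[-20,-2,0],"angular":[0,0,0.5]}
    - {"jaw":0,"xyz":[-8,0,0],"angular":[0,0,0]}

```text
t: 29.1
ee_pos: [0.4424, -0.0134, 0.1324]
ee_rot: [[0.981, 0.192, -0.027], [0.192, -0.981, 0.005], [-0.025, -0.01, -1.0]]
contact_force: [0.9, -0.3, -3.3]
gripper_width: 0.637
```

Call:
send_rows:
  targets:
    - {"jaw":0,"xyz":[0,0,0],"angular":[0,0,0]}
    - {"jaw":0,"xyz":[0,0,0],"angular":[0,0,0]}

```text
t: 29.3
ee_pos: [0.4412, -0.0132, 0.1309]
ee_rot: [[0.981, 0.191, -0.029], [0.191, -0.982, 0.006], [-0.027, -0.011, -1.0]]
contact_force: [0.5, 0.2, -3.2]
gripper_width: 0.64
```

```bash
python3 - <<'E'
from h import *
for c in('side','top'): shelf(c)
rem(456.3,-13.5,140,10.9)
E
```

```text
shelf side 0.68 1196 [439.4 -15.5] [ 56.7 238.5] 11.4 z 129.0 slopes mrad [-19.5   6.8]
shelf top 0 1 [0. 0.] [0. 0.] 0.0 z 0.0 slopes mrad [-0.  0.]
t 29.5 at [441.7 -13.2 131.4] F [ 1.1  0.1 -3.9] w 0.638 rem [14.6 -0.3  8.6] rot [-0.34 -1.64 -0.14]
```

Call:
send_rows:
  targets:
    - {"jaw":0,"xyz":[8,0,3],"angular":[-0.2,-0.8,-0.1]}
    - {"jaw":0,"xyz":[7,0,0],"angular":[-0.2,-0.8,0]}
    - {"jaw":0,"xyz":[0,0,0],"angular":[0,0,0]}
    - {"jaw":0,"xyz":[0,0,0],"angular":[0,0,0]}

```text
t: 29.9
ee_pos: [0.46, -0.0132, 0.1351]
ee_rot: [[0.982, 0.19, 0.003], [0.19, -0.982, -0.002], [0.003, 0.003, -1.0]]
contact_force: [0.4, 0.5, -3.6]
gripper_width: 0.634
```

```bash
python3 - <<'E'
from h import *
for c in('side','top'): shelf(c)
rem(457,-13,118,10.9)
E
```

```text
shelf side 0.84 1224 [459.5 -14.3] [ 60.  237.6] 11.28 z 133.3 slopes mrad [16.8  1.1]
shelf top 0.74 671 [444.6  69.8] [55.7 71.5] 10.54 z 132.9 slopes mrad [-1.5 -2. ]
t 30.1 at [459.5 -13.3 134.9] F [ 0.6 -0.7 -4.1] w 0.639 rem [ -2.5   0.3 -16.9] rot [ 0.1   0.16 -0.04]
```

Call:
send_rows:
  targets:
    - {"jaw":0,"xyz":[-2.5,0,-3],"angular":[0.1,0.2,0]}
    - {"jaw":0,"xyz":[0,0,-4],"angular":[0,0,0]}
    - {"jaw":0,"xyz":[0,0,-4],"angular":[0,0,0]}
    - {"jaw":0,"xyz":[0,0,-2],"angular":[0,0,0]}
    - {"jaw":0,"xyz":[0,0,0],"angular":[0,0,0]}
    - {"jaw":0,"xyz":[0,0,0],"angular":[0,0,0]}

```text
t: 30.7
ee_pos: [0.4559, -0.0132, 0.1201]
ee_rot: [[0.982, 0.189, -0.002], [0.189, -0.982, 0.0], [-0.002, -0.001, -1.0]]
contact_force: [0.1, -0.1, -4.0]
gripper_width: 0.641
```

```bash
python3 - <<'E'
from h import *
rem(456.5,-13,115,10.9)
E
```

```text
t 30.7 at [455.9 -13.2 120.1] F [ 0.1 -0.1 -4. ] w 0.641 rem [ 0.6  0.2 -5.1] rot [-0.02 -0.14 -0.02]
```

Call:
send_rows:
  targets:
    - {"jaw":0,"xyz":[0.5,0.2,-2],"angular":[0,-0.1,0]}
    - {"jaw":0,"xyz":[0,0,-1.5],"angular":[0,0,0]}
    - {"jaw":0,"xyz":[0,0,-1],"angular":[0,0,0]}

```text
t: 31.0
ee_pos: [0.4568, -0.0131, 0.1157]
ee_rot: [[0.982, 0.189, 0.0], [0.189, -0.982, 0.0], [0.0, -0.0, -1.0]]
contact_force: [-0.2, -0.2, -2.9]
gripper_width: 0.638
```

Call:
send_rows:
  targets:
    - {"jaw":0,"xyz":[0,0,-0.8],"angular":[0,0,0]}
    - {"jaw":0,"xyz":[0,0,-0.5],"angular":[0,0,0]}

```text
t: 31.2
ee_pos: [0.4568, -0.0131, 0.1142]
ee_rot: [[0.982, 0.189, 0.0], [0.189, -0.982, 0.0], [0.0, -0.0, -1.0]]
contact_force: [0.1, -0.5, -2.7]
gripper_width: 0.641
```

Call:
send_rows:
  targets:
    - {"jaw":0,"xyz":[0,0,-0.5],"angular":[0,0,0]}

```text
t: 31.3
ee_pos: [0.4569, -0.0131, 0.1142]
ee_rot: [[0.982, 0.19, 0.0], [0.19, -0.982, 0.0], [0.0, -0.0, -1.0]]
contact_force: [-2.1, 0.9, 4.9]
gripper_width: 0.635
```

Call:
send_rows:
  targets:
    - {"jaw":0.9,"xyz":[0,0,0],"angular":[0,0,0]}
    - {"jaw":0.9,"xyz":[0,0,0],"angular":[0,0,0]}
    - {"jaw":1,"xyz":[0,0,0],"angular":[0,0,0]}
    - {"jaw":1,"xyz":[0,0,0],"angular":[0,0,0]}
    - {"jaw":1,"xyz":[0,0,0],"angular":[0,0,0]}
    - {"jaw":1,"xyz":[0,0,10],"angular":[0,0,0]}
    - {"jaw":1,"xyz":[0,0,30],"angular":[0,0,0]}
    - {"jaw":1,"xyz":[0,0,40],"angular":[0,0,0]}

```text
t: 32.1
ee_pos: [0.4542, -0.0126, 0.1932]
ee_rot: [[0.982, 0.189, -0.007], [0.189, -0.982, 0.002], [-0.007, -0.003, -1.0]]
contact_force: [1.0, 0.4, 0.8]
gripper_width: 1.001
```

Call:
send_rows:
  targets:
    - {"jaw":1,"xyz":[6,25,10],"angular":[0,0,-1]}
    - {"jaw":1,"xyz":[12,44,0],"angular":[0,0,-1]}
    - {"jaw":1,"xyz":[12,44,0],"angular":[0,0,-1]}
    - {"jaw":1,"xyz":[12,44,0],"angular":[0,0,-1]}
    - {"jaw":1,"xyz":[12,44,0],"angular":[0,0,-1]}
    - {"jaw":1,"xyz":[12,44,0],"angular":[0,0,-1]}
    - {"jaw":1,"xyz":[12,44,0],"angular":[0,0,-1]}
    - {"jaw":1,"xyz":[12,44,0],"angular":[0,0,-1]}

```text
t: 32.9
ee_pos: [0.5518, 0.328, 0.2202]
ee_rot: [[0.999, 0.035, 0.015], [0.035, -0.999, -0.001], [0.015, 0.002, -1.0]]
contact_force: [0.7, -0.7, 0.8]
gripper_width: 0.997
```

Call:
send_rows:
  targets:
    - {"jaw":1,"xyz":[12,44,0],"angular":[0,0,-1]}
    - {"jaw":1,"xyz":[7,25,0],"angular":[0,0,-1]}
    - {"jaw":1,"xyz":[2,8,0],"angular":[0,0,0]}
    - {"jaw":1,"xyz":[0,0,0],"angular":[0,0,0]}
    - {"jaw":1,"xyz":[0,0,0],"angular":[0,0,0]}

```text
t: 33.4
ee_pos: [0.5726, 0.4134, 0.222]
ee_rot: [[1.0, 0.006, 0.016], [0.006, -1.0, -0.001], [0.016, 0.001, -1.0]]
contact_force: [-0.4, -0.4, 0.1]
gripper_width: 0.997
```

```bash
python3 - <<'E'
from h import *
for c in('side','top'): shelf(c)
show('pineapple','side',8,12); show('pineapple','top',8,28)
a,_=save('top','t4.png'); b,_=save('side','s4.png')
cv2.imwrite('pics/c4.png',np.hstack([cv2.resize(a[190:290,240:390],(400,267)),cv2.resize(b[180:300,210:390],(400,267))])[:,:,::-1])
rem(571.5,404.5,130,0)
E
```

```text
shelf side 0.72 1571 [456.1 -14.4] [ 58.7 237.6] 10.73 z 112.4 slopes mrad [9.3 1.1]
shelf top 0.74 2440 [458.3 -12.5] [ 56. 240.] 11.16 z 112.2 slopes mrad [ 1.9 -0.5]
pineapple side 0.65 301
 z 12 41 mid [564.8 390.1] size [38.9 26.3] zmin 6.2
 z 28 70 mid [565.2 393.1] size [42.  32.6] zmin 20.0
 z 44 88 mid [567.3 395.2] size [44.5 35.4] zmin 36.0
 z 60 66 mid [568.6 402.1] size [31.8 30.3] zmin 52.0
 z 76 32 mid [568.8 398.4] size [26.4 21.6] zmin 69.5
pineapple top 0.66 392
 z 28 39 mid [567.6 399.5] size [42.8 39.2] zmin 20.7
 z 44 143 mid [572.1 405.9] size [48.4 48.8] zmin 36.3
 z 60 105 mid [572.7 406.9] size [36.1 37.5] zmin 52.0
 z 76 78 mid [573.1 405.3] size [34.3 34.1] zmin 68.1
t 33.9 at [572.8 413.9 222.1] F [-0.4 -0.6 -1. ] w 0.999 rem [ -1.3  -9.4 -92.1] rot [ 0.01  0.96 -0.29]
```

View pics/c4.png

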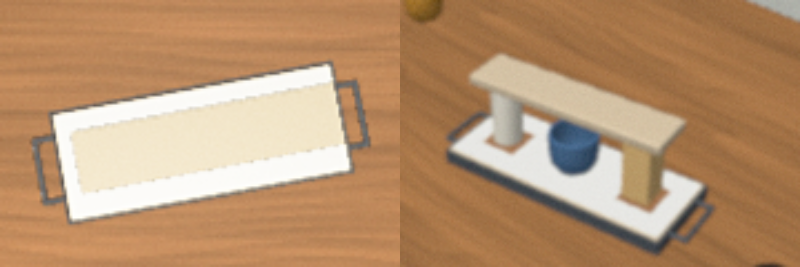

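The crop shows the shelf lying level and centred across both props, with the bowl below it at (575,145). Measured, its centre is about (457,-13.5) and its top is at z 112. Next is the pineapple.

Call:
send_rows:
  targets:
    - {"jaw":1,"xyz":[-1,-5,-10],"angular":[0,1,-0.3]}
    - {"jaw":1,"xyz":[0,-4,-30],"angular":[0,0,0]}
    - {"jaw":1,"xyz":[0,0,-35],"angular":[0,0,0]}
    - {"jaw":1,"xyz":[0,0,-25],"angular":[0,0,0]}
    - {"jaw":1,"xyz":[0,0,-10],"angular":[0,0,0]}
    - {"jaw":1,"xyz":[0,0,0],"angular":[0,0,0]}
    - {"jaw":1,"xyz":[0,0,0],"angular":[0,0,0]}

```text
t: 34.6
ee_pos: [0.5715, 0.4023, 0.1073]
ee_rot: [[1.0, -0.002, -0.004], [-0.002, -1.0, -0.0], [-0.004, 0.0, -1.0]]
contact_force: [-0.1, 0.4, 0.3]
gripper_width: 1.0
```

```bash
python3 - <<'E'
from h import *
rem(571.5,405,31,0)
E
```

```text
t 34.6 at [571.5 402.3 107.3] F [-0.1  0.4  0.3] w 1.0 rem [  0.    2.7 -76.3] rot [ 0.   -0.22  0.14]
```

Call:
send_rows:
  targets:
    - {"jaw":1,"xyz":[0,2.5,-10],"angular":[0,-0.2,0.1]}
    - {"jaw":1,"xyz":[0,0,-20],"angular":[0,0,0]}
    - {"jaw":1,"xyz":[0,0,-20],"angular":[0,0,0]}
    - {"jaw":1,"xyz":[0,0,-12],"angular":[0,0,0]}
    - {"jaw":1,"xyz":[0,0,-6],"angular":[0,0,0]}
    - {"jaw":1,"xyz":[0,0,-2],"angular":[0,0,0]}
    - {"jaw":1,"xyz":[0,0,0],"angular":[0,0,0]}

```text
t: 35.3
ee_pos: [0.5766, 0.4088, 0.0429]
ee_rot: [[1.0, 0.0, 0.013], [0.0, -1.0, 0.007], [0.013, -0.007, -1.0]]
contact_force: [-0.6, -0.9, 0.1]
gripper_width: 1.006
```

```bash
python3 - <<'E'
from h import *
rem(571.5,405,31,0)
E
```

```text
t 35.3 at [576.6 408.8  42.9] F [-0.6 -0.9  0.1] w 1.006 rem [ -5.1  -3.8 -11.9] rot [-0.43  0.74 -0.01]
```

Call:
send_rows:
  targets:
    - {"jaw":1,"xyz":[-5,-3.8,-4],"angular":[-0.4,0.7,0]}
    - {"jaw":1,"xyz":[0,0,-4],"angular":[0,0,0]}
    - {"jaw":1,"xyz":[0,0,-2],"angular":[0,0,0]}
    - {"jaw":1,"xyz":[0,0,-1],"angular":[0,0,0]}
    - {"jaw":1,"xyz":[0,0,0],"angular":[0,0,0]}

```text
t: 35.8
ee_pos: [0.5727, 0.4055, 0.0339]
ee_rot: [[1.0, 0.0, 0.003], [0.0, -1.0, 0.002], [0.003, -0.002, -1.0]]
contact_force: [0.0, -0.3, 0.2]
gripper_width: 1.001
```

```bash
python3 - <<'E'
from h import *
rem(571.5,405,31,0)
E
```

```text
t 35.8 at [572.7 405.5  33.9] F [ 0.  -0.3  0.2] w 1.001 rem [-1.2 -0.5 -2.9] rot [-0.1   0.19 -0.01]
```

Call:
send_rows:
  targets:
    - {"jaw":1,"xyz":[-1.2,-0.5,-2.5],"angular":[-0.1,0.2,0]}
    - {"jaw":0.8,"xyz":[0,0,0],"angular":[0,0,0]}
    - {"jaw":0.6,"xyz":[0,0,0],"angular":[0,0,0]}
    - {"jaw":0.4,"xyz":[0,0,0],"angular":[0,0,0]}
    - {"jaw":0.2,"xyz":[0,0,0],"angular":[0,0,0]}
    - {"jaw":0,"xyz":[0,0,0],"angular":[0,0,0]}
    - {"jaw":0,"xyz":[0,0,0],"angular":[0,0,0]}
    - {"jaw":0,"xyz":[0,0,0],"angular":[0,0,0]}

```text
t: 36.6
ee_pos: [0.5716, 0.4051, 0.0315]
ee_rot: [[1.0, 0.0, 0.0], [0.0, -1.0, 0.0], [0.0, -0.0, -1.0]]
contact_force: [0.3, -0.5, 0.0]
gripper_width: 0.624
```

Call:
send_rows:
  targets:
    - {"jaw":0,"xyz":[0,0,0],"angular":[0,0,0]}

```text
t: 36.7
ee_pos: [0.5717, 0.4051, 0.0315]
ee_rot: [[1.0, 0.0, 0.0], [0.0, -1.0, 0.0], [0.0, -0.0, -1.0]]
contact_force: [0.3, -0.4, -0.4]
gripper_width: 0.618
```

```bash
python3 - <<'E'
from h import *
rem(571.5,405,31,0); print(np.round(read_state()['torque'],2))
E
```

```text
t 36.7 at [571.7 405.1  31.5] F [ 0.3 -0.4 -0.4] w 0.618 rem [-0.2 -0.1 -0.5] rot [-0.01  0.   -0.01]
[-0.08  0.04  0.  ]
```

Call:
send_rows:
  targets:
    - {"jaw":0.75,"xyz":[0,0,0],"angular":[0,0,0]}
    - {"jaw":0.75,"xyz":[0,0,0],"angular":[0,0,0]}
    - {"jaw":0.75,"xyz":[0,0,-1.5],"angular":[0,0,0]}
    - {"jaw":0.75,"xyz":[0,0,-1.5],"angular":[0,0,0]}
    - {"jaw":0.5,"xyz":[0,0,0],"angular":[0,0,0]}
    - {"jaw":0,"xyz":[0,0,0],"angular":[0,0,0]}
    - {"jaw":0,"xyz":[0,0,0],"angular":[0,0,0]}
    - {"jaw":0,"xyz":[0,0,0],"angular":[0,0,0]}

```text
t: 37.5
ee_pos: [0.5716, 0.4051, 0.0282]
ee_rot: [[1.0, 0.0, 0.0], [0.0, -1.0, 0.0], [0.0, -0.0, -1.0]]
contact_force: [1.3, 0.2, 0.1]
gripper_width: 0.621
```

Call:
send_rows:
  targets:
    - {"jaw":0,"xyz":[0,0,0],"angular":[0,0,0]}

```text
t: 37.6
ee_pos: [0.5717, 0.4051, 0.0283]
ee_rot: [[1.0, 0.0, 0.0], [0.0, -1.0, 0.0], [0.0, -0.0, -1.0]]
contact_force: [0.6, -0.4, -0.4]
gripper_width: 0.621
```

Call:
send_rows:
  targets:
    - {"jaw":0,"xyz":[0,0,5],"angular":[0,0,0]}
    - {"jaw":0,"xyz":[0,0,15],"angular":[0,0,0]}
    - {"jaw":0,"xyz":[0,0,30],"angular":[0,0,0]}
    - {"jaw":0,"xyz":[0,0,40],"angular":[0,0,0]}
    - {"jaw":0,"xyz":[0,0,40],"angular":[0,0,0]}
    - {"jaw":0,"xyz":[-4,-15,30],"angular":[0,0,0]}
    - {"jaw":0,"xyz":[-8,-30,10],"angular":[0,0,0]}
    - {"jaw":0,"xyz":[-11,-40,0],"angular":[0,0,0]}

```text
t: 38.4
ee_pos: [0.546, 0.3208, 0.21]
ee_rot: [[1.0, 0.005, 0.002], [0.005, -1.0, 0.001], [0.002, -0.001, -1.0]]
contact_force: [-0.1, -1.2, -1.5]
gripper_width: 0.625
```

Call:
send_rows:
  targets:
    - {"jaw":0,"xyz":[-11,-40,0],"angular":[0,0,0]}
    - {"jaw":0,"xyz":[-11,-40,0],"angular":[0,0,0]}
    - {"jaw":0,"xyz":[-11,-40,0],"angular":[0,0,0]}
    - {"jaw":0,"xyz":[-11,-40,0],"angular":[0,0,0]}
    - {"jaw":0,"xyz":[-11,-40,0],"angular":[0,0,0]}
    - {"jaw":0,"xyz":[-11,-40,0],"angular":[0,0,0]}
    - {"jaw":0,"xyz":[-11,-40,0],"angular":[0,0,0]}
    - {"jaw":0,"xyz":[-8,-25,0],"angular":[0,0,0]}

```text
t: 39.2
ee_pos: [0.4573, 0.0048, 0.2233]
ee_rot: [[1.0, 0.008, 0.02], [0.008, -1.0, 0.002], [0.02, -0.002, -1.0]]
contact_force: [2.2, 0.6, -1.5]
gripper_width: 0.624
```

Call:
send_rows:
  targets:
    - {"jaw":0,"xyz":[-4,-10,0],"angular":[0,0,0]}
    - {"jaw":0,"xyz":[0,0,0],"angular":[0,0,0]}
    - {"jaw":0,"xyz":[0,0,0],"angular":[0,0,0]}

```text
t: 39.5
ee_pos: [0.4531, -0.0077, 0.2264]
ee_rot: [[1.0, 0.003, 0.025], [0.003, -1.0, 0.001], [0.025, -0.001, -1.0]]
contact_force: [-0.2, 1.1, -1.3]
gripper_width: 0.623
```

```bash
python3 - <<'E'
from h import *
show('pineapple','side',8,150)
rem(457,-13.5,160,0)
E
```

```text
pineapple side 0.94 412
 z 198 9 mid [443.4 -20.7] size [11.7 12.8] zmin 199.8
 z 214 84 mid [444.5 -24.8] size [29.2 18.9] zmin 206.2
 z 230 110 mid [446.4 -26.5] size [36.1 16.3] zmin 222.1
 z 246 145 mid [449.  -22.2] size [33.8 20.6] zmin 238.1
 z 262 57 mid [450.7 -14.8] size [26.9 18.4] zmin 254.0
t 39.6 at [453.2  -7.3 226.1] F [-0.5  0.3 -0. ] w 0.622 rem [  3.8  -6.2 -66.1] rot [-0.07  1.38 -0.24]
```

Call:
send_rows:
  targets:
    - {"jaw":0,"xyz":[4,-6,0],"angular":[0,1.4,0]}
    - {"jaw":0,"xyz":[0,0,-10],"angular":[0,0,0]}
    - {"jaw":0,"xyz":[0,0,-20],"angular":[0,0,0]}
    - {"jaw":0,"xyz":[0,0,-15],"angular":[0,0,0]}
    - {"jaw":0,"xyz":[0,0,-7],"angular":[0,0,0]}
    - {"jaw":0,"xyz":[0,0,0],"angular":[0,0,0]}
    - {"jaw":0,"xyz":[0,0,0],"angular":[0,0,0]}

```text
t: 40.3
ee_pos: [0.4572, -0.0064, 0.1693]
ee_rot: [[1.0, 0.014, -0.003], [0.014, -1.0, 0.004], [-0.003, -0.004, -1.0]]
contact_force: [0.4, 0.0, -1.4]
gripper_width: 0.62
```

```bash
python3 - <<'E'
from h import *
rem(457,-13.5,143,0)
E
```

```text
t 40.3 at [457.2  -6.4 169.3] F [ 0.4  0.  -1.4] w 0.62 rem [ -0.2  -7.1 -26.3] rot [-0.24 -0.15 -0.79]
```

Call:
send_rows:
  targets:
    - {"jaw":0,"xyz":[0,-3.5,-4],"angular":[-0.2,-0.2,0]}
    - {"jaw":0,"xyz":[0,-3.5,-7],"angular":[0,0,0]}
    - {"jaw":0,"xyz":[0,0,-5],"angular":[0,0,0]}
    - {"jaw":0,"xyz":[0,0,-3],"angular":[0,0,0]}
    - {"jaw":0,"xyz":[0,0,0],"angular":[0,0,0]}
    - {"jaw":0,"xyz":[0,0,0],"angular":[0,0,0]}

```text
t: 40.9
ee_pos: [0.4584, -0.0142, 0.1505]
ee_rot: [[1.0, 0.014, 0.005], [0.014, -1.0, -0.0], [0.005, 0.0, -1.0]]
contact_force: [-0.5, 0.0, -1.5]
gripper_width: 0.623
```

```bash
python3 - <<'E'
from h import *
rem(457,-13.5,142,0)
E
```

```text
t 40.9 at [458.4 -14.2 150.5] F [-0.5  0.  -1.5] w 0.623 rem [-1.4  0.7 -8.5] rot [ 0.02  0.27 -0.77]
```

Call:
send_rows:
  targets:
    - {"jaw":0,"xyz":[-1.4,0.7,-3],"angular":[0,0.3,0]}
    - {"jaw":0,"xyz":[0,0,-3],"angular":[0,0,0]}
    - {"jaw":0,"xyz":[0,0,-1.5],"angular":[0,0,0]}
    - {"jaw":0,"xyz":[0,0,-0.5],"angular":[0,0,0]}

```text
t: 41.3
ee_pos: [0.4572, -0.0134, 0.1423]
ee_rot: [[1.0, 0.014, -0.0], [0.014, -1.0, -0.0], [-0.0, 0.0, -1.0]]
contact_force: [-0.8, -1.0, -0.8]
gripper_width: 0.622
```

Call:
send_rows:
  targets:
    - {"jaw":0,"xyz":[0,0,-0.5],"angular":[0,0,0]}
    - {"jaw":0,"xyz":[0,0,-0.5],"angular":[0,0,0]}

```text
t: 41.5
ee_pos: [0.4573, -0.0134, 0.1412]
ee_rot: [[1.0, 0.014, -0.0], [0.014, -1.0, -0.0], [-0.0, 0.0, -1.0]]
contact_force: [0.5, 1.1, -1.6]
gripper_width: 0.62
```

Call:
send_rows:
  targets:
    - {"jaw":0,"xyz":[0,0,-0.6],"angular":[0,0,0]}
    - {"jaw":0,"xyz":[0,0,-0.5],"angular":[0,0,0]}

```text
t: 41.7
ee_pos: [0.4574, -0.0134, 0.1402]
ee_rot: [[1.0, 0.014, 0.0], [0.014, -1.0, -0.0], [0.0, 0.0, -1.0]]
contact_force: [-0.1, -0.6, 2.6]
gripper_width: 0.618
```

Call:
send_rows:
  targets:
    - {"jaw":0,"xyz":[0,0,-0.3],"angular":[0,0,0]}

```text
t: 41.8
ee_pos: [0.4574, -0.0134, 0.1401]
ee_rot: [[1.0, 0.014, 0.0], [0.014, -1.0, -0.0], [0.0, 0.0, -1.0]]
contact_force: [-1.4, 0.6, 3.4]
gripper_width: 0.622
```

In contact at about 3 to 4 N, so I'll release and move straight up.

Call:
send_rows:
  targets:
    - {"jaw":0.9,"xyz":[0,0,0],"angular":[0,0,0]}
    - {"jaw":0.9,"xyz":[0,0,0],"angular":[0,0,0]}
    - {"jaw":1,"xyz":[0,0,0],"angular":[0,0,0]}
    - {"jaw":1,"xyz":[0,0,0],"angular":[0,0,0]}
    - {"jaw":1,"xyz":[0,0,0],"angular":[0,0,0]}
    - {"jaw":1,"xyz":[0,0,8],"angular":[0,0,0]}
    - {"jaw":1,"xyz":[0,0,20],"angular":[0,0,0]}
    - {"jaw":1,"xyz":[0,0,30],"angular":[0,0,0]}

```text
t: 42.6
ee_pos: [0.4548, -0.013, 0.1968]
ee_rot: [[1.0, 0.014, -0.007], [0.014, -1.0, 0.001], [-0.007, -0.001, -1.0]]
contact_force: [0.6, -0.5, -0.4]
gripper_width: 1.001
```

Call:
send_rows:
  targets:
    - {"jaw":1,"xyz":[0,0,40],"angular":[0,0,0]}
    - {"jaw":1,"xyz":[0,0,40],"angular":[0,0,0]}
    - {"jaw":1,"xyz":[0,20,0],"angular":[0,0,0]}
    - {"jaw":1,"xyz":[10,45,0],"angular":[0,0,0]}
    - {"jaw":1,"xyz":[10,45,0],"angular":[0,0,0]}
    - {"jaw":1,"xyz":[10,45,0],"angular":[0,0,0]}
    - {"jaw":1,"xyz":[10,30,0],"angular":[0,0,0]}
    - {"jaw":1,"xyz":[0,0,0],"angular":[0,0,0]}

```text
t: 43.4
ee_pos: [0.4983, 0.1776, 0.2927]
ee_rot: [[1.0, 0.008, 0.01], [0.008, -1.0, 0.0], [0.01, -0.0, -1.0]]
contact_force: [-0.4, -0.2, 0.6]
gripper_width: 1.001
```

Call:
send_rows:
  targets:
    - {"jaw":1,"xyz":[0,0,0],"angular":[0,0,0]}
    - {"jaw":1,"xyz":[0,0,0],"angular":[0,0,0]}

```text
t: 43.6
ee_pos: [0.498, 0.1776, 0.2932]
ee_rot: [[1.0, 0.01, 0.01], [0.01, -1.0, -0.001], [0.01, 0.001, -1.0]]
contact_force: [-0.2, 0.2, -0.5]
gripper_width: 0.998
```

```bash
python3 - <<'E'
from h import *
shelf('side');shelf('top'); show('pineapple','side',8,120); show('pineapple','top',8,120)
a,_=save('top','t5.png'); b,_=save('side','s5.png')
cv2.imwrite('pics/c5.png',np.hstack([cv2.resize(a[190:290,240:390],(400,267)),cv2.resize(b[160:280,210:390],(400,267))])[:,:,::-1])
rem(457,100,220,0)
E
```

```text
shelf side 0.96 1497 [457.1 -14.8] [ 59.2 238. ] 10.78 z 112.4 slopes mrad [7.5 1. ]
shelf top 0.83 1818 [458.2 -12.8] [ 55.6 239.5] 11.31 z 112.2 slopes mrad [-0.6 -0.5]
pineapple side 0.62 636
 z 120 61 mid [449. -23.] size [34.7 31. ] zmin 112.4
 z 136 118 mid [449.8 -21.6] size [39.2 37.8] zmin 128.1
 z 152 173 mid [450.4 -19.7] size [42.1 41.4] zmin 144.2
 z 168 155 mid [453.8 -16.4] size [35.6 35.8] zmin 160.0
 z 184 98 mid [456.6 -15.3] size [32.2 31.1] zmin 176.2
pineapple top 0.79 446
 z 136 10 mid [447.7  -7.9] size [31.8 48.8] zmin 135.0
 z 152 122 mid [457.3 -10.3] size [49.2 50.7] zmin 144.7
 z 168 160 mid [458.9 -10.5] size [41.  42.6] zmin 160.0
 z 184 116 mid [460.5 -10.3] size [35.7 36. ] zmin 176.2
 z 200 34 mid [458.6 -13.4] size [25.1 23.9] zmin 192.2
t 44.1 at [498.1 177.8 293.1] F [-0.4  0.5  0.1] w 0.998 rem [-41.1 -77.8 -73.1] rot [ 0.02  0.59 -0.56]
```

View pics/c5.png

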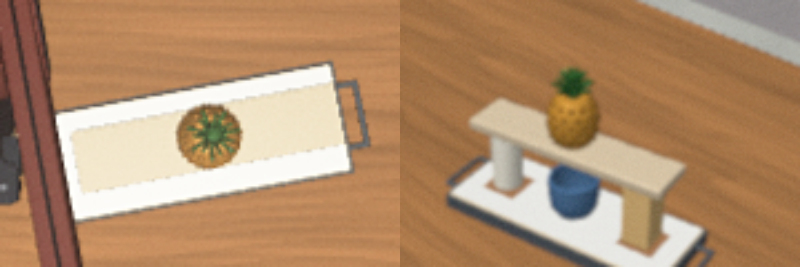

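View pics/s5.png

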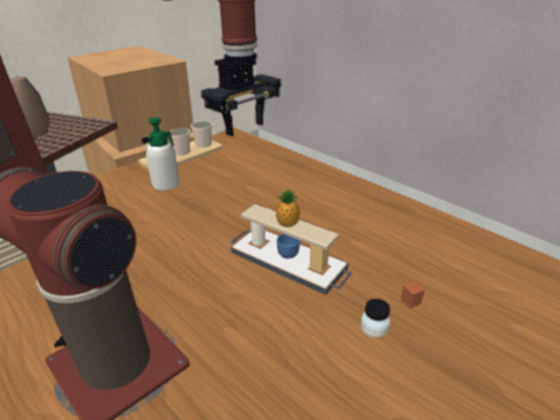

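The pineapple stands crown up at the middle of the shelf, at (288,210). Everything else is in place, the bystanders have not moved, and the arm is clear.

```bash
python3 -c "
from bench import ctrl; print(ctrl.hand_in())"
```

```text
the job is handed in; nothing more can be done
None
```

The tray is loaded as asked and the job is handed in, at about 44 s on the robot's clock. The order was square prop, round prop, bowl midway between them, shelf across the props, then the pineapple crown up. Each piece was lowered in millimetre steps until the wrist force showed contact, with the highest reading about 12 N on the bowl.

**Checks after the last release:**
- **Shelf:** level, top at z ≈ 112 mm, centred at about (457.5, -14) mm against a tray centre of about (456, -14). Its angle was about 11°, against 10.9° for the tray.
- **Pineapple:** upright, about 1–4 mm from the shelf's middle.
- **Props and bowl:** both props are upright inside their patches and the bowl is midway. The square prop is roughly 2 mm off centre towards the tray middle.
- **Bystanders:** the short prop, jar and sprayer look unmoved in the pictures; I did not measure them again.
- **Arm:** clear of everything.

**Disagreements:** the two cameras differed by 2–4 mm on tall pieces, so those positions are averages. The detector sometimes mislabelled or missed a piece, including the round prop and bowl in the top view, and I relied on the side view there.

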